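# Stack the culture plates in the bench reactor, fit its head and throw the band clamp

### The arm

A 7-joint arm with a two-finger parallel gripper is mounted at the origin on the work surface. World frame = base frame: x ahead of the robot, y to its left, z up, the work surface at z = 0. Lengths are in m, angles in rad, forces in N, time in s.
With the tool pointing down it reaches from about 0.425 to 0.875 m from the base axis. Payload 9.9 kg.
Tool frame: the origin (TCP) lies on the centre line of the jaws, within the pads' length; the fingertips stand 19 mm ahead of it and the grasp point (between the pads) is the TCP; x points along the fingers, y is the direction in which the jaws open and shut, and the axes are right-handed (so a half turn about x gives the same grasp; the last joint's range is limited). The gripper opens to 85 mm and grips with 20 to 120 N. Pads are 22 mm wide; open, the fingers measure 114 mm over their backs; the gripper's body (76 mm by 85 mm) begins 54 mm behind the grasp point. The pads swing forward as they close: fully open they stand 13 mm farther back than shut.
Start: joints at [1.242, 0.576, 0.025, 1.437, -0.015, 1.129, -0.057], TCP at [0.164, -0.655, 0.25] pointing down, gripper open.
Joint ranges: [-2.76, 2.76], [-0.34, 2.15], [-1.52, 1.57], [0.19, 2.46], [-1.09, 4.23], [0.17, 1.99], [-2.82, 2.82]. Speed limits (rad/s): [2.22, 2.22, 3.01, 3.01, 3.14, 3.14, 3.14].

### API

Orientations are given as a rotation vector (axis times angle).
In Python, from station import r, cams, ticket gives the robot as it stands. The module is installed in compiled form; this text tells all that it offers.
- The arm moves only by the tool move_arm, never from a script. Its arguments are lists of equal length, an entry for each row: "dp": the shift along the tool's x, y, z normalised to -1 to 1, where 1 is 40 cm, a list of three; "angular": the turn, a rotation vector about the tool's x, y, z normalised to -1 to 1, where 1 is pi/2 rad, a list of three; "hand": the gripper's target within -1 to 1 (shut at 1, half-way at 0, fully open at -1). A call has exactly 10 rows; each row is the pose to reach, as a shift and turn from the pose commanded when the call began, along the tool's axes at that moment; what a row does not reach only later rows make up. A row lasts 1/8 s, in which the tool goes at most 62.5 mm and 10.7 degrees, less where a joint would pass 70% of its speed; a pose out of reach is approached as far as the arm can. A call with a number of a shift or a turn outside -1 to 1 is refused whole. A call with a gripper value outside its range is refused whole. The fingers move at their own pace and stop on an object; the grip force is fixed at half the most. Time passes only in rows, so rows that repeat a pose let the fingers close, or fill a call up. It gives the time, the measured TCP pose, the force and the opening at its end, in the units of the state.
- r.read_state(): the state, without advancing time (a new reading comes with each control period).
- cams.capture(name): name is "scene" or "top" or "wrist"; returns a dict with "color" (480x640x3 uint8, blue, green, red), "fov_y" (degrees; the focal length in pixels is half the picture's height over the tangent of half this angle, whatever the lens; pixels are square), "cx", "cy" (the principal point, pixels), "rvec" (rotation vector, rad) and "tvec" (3), from world to camera coordinates, as OpenCV has them; the wrist camera has in their place "T_tool_cam" (4x4, takes a point from camera to tool coordinates, whose origin is the TCP and whose axes are the tool frame's). Camera axes: x right, y down, z forward; pixel columns grow to the right and rows downward; lengths in m; the calibration is good to about 2 mm. A picture is of the moment at which its call begins: read the wrist's pose just before it. There is no depth.
- ticket.finish_job(): hands the job in, once; it reports no verdict.
The state is a dict: "time": time; "joints": joint angles; "qd": joint speeds; "effort": joint torques, N m; "tool_pos": TCP position; "tool_rot": TCP orientation; "ft_force": force on the tool from outside, world axes, zero at the start; "wrist_torque": the same for the moment, N m; "gripper_width": finger opening in m.
Only numpy, scipy, OpenCV 4.12 (cv2) and the standard library are available. Lean on these libraries where they do the work, as an engineer would, in place of code of your own. Each camera call takes 0.05 s, during which the arm holds its last target.

### The job

Get the little glass culture reactor ready to run: thread every culture plate on the bench down over the three rods in the vessel, then set the head plate over the same rods with its red vent lever still up, each part fully home. Then slip the square extension bar onto the stub of the clamp lever and throw the lever with it, past its dead point until it locks (never move the lever with the gripper itself), and only after that press the vent lever down flat and put the bar back in its blue cradle; leave the other things on the bench where they are.

Things in the scene. Friction and masses are not known exactly. Their poses are not given: they have to be found in the camera images.
- reactor: Fixed glass culture reactor; origin at the centre of its underside, z up. Foot 156 mm across; cup of inner radius 52 mm, inner floor at height 20 mm, rim at 70 mm. On the floor stand three steel rods, 8 mm thick, 36 mm from the axis at -40, +40 and 180 degrees from the reactor's x; straight to height 80 mm, then a cone to 86 mm (3 mm wide at its end).
- rim_mid (a point): Centre of the reactor's steel rim, 70 mm above its origin; the rim's outer radius is 64 mm. Round it lies the split band clamp (radius 71 mm, hinged at the back), its lips at 79 to 83 mm above the bench; its halves spring open and draw in 4 mm when the lever is thrown.
- plate_a_mid (a point): Culture plate (may be absent), 70 g: light blue disc 94 mm across, 4 mm thick; on top a green hub 30 (plate x) x 20 (y) x 12 mm high, gripped across the 20 mm to clear the rods. Three 12 mm holes, 36 mm out at -40, +40, 180 degrees from plate x, fit the rods one way only (plate x along reactor x). Point: on the axis, 8 mm above the underside. Stacked plates lie 16 mm apart.
- plate_b_mid (a point): Culture plate like plate_a (may be absent).
- plate_c_mid (a point): Culture plate like plate_a (may be absent).
- head_grip (a point): Head plate, 0.4 kg: aluminium disc 124 mm across, 8 mm thick, with three 11 mm holes in the same pattern (head x along reactor x). On top a black grip 48 (head x) x 18 (y) x 26 mm high, gripped across the 18 mm. Point: middle of the grip, on the axis, 21 mm above the disc's underside; 91 mm above the reactor's origin when home. The red-levered vent stands at its x = 47 mm.
- vent_lever (a joint): Angle of the red vent lever on the head plate: 0 = up (open, 35 degrees above level), 0.61 rad = flat (closed, at its stop). It stays where it is put; 2 to 3 N down on its end moves it.
- vent_tip (a point): On top of the red vent lever, 36 mm from its pivot, 6 mm from its end. Lever 9 mm wide, 6 mm thick; pivot at head x = 47, y = -16 mm, 22 mm above the disc's underside; it swings in the head's y-z plane and when flat points along head +y, its top 25 mm above the underside.
- clamp_lever (a joint): Angle of the clamp lever about its upright pivot: 0 = open, growing as it swings clockwise seen from above; dead point at 1.38 rad, stop at 1.50 rad. Sprung: the torque rises to about 2 N m half-way, is nil at the dead point and beyond it holds the lever at the stop; let go earlier it flies back open.
- lever_pivot (a point): Axis of the clamp lever's pivot, at the lever's mid-height (66 mm above the bench). It moves about 10 mm sideways as the band closes.
- lever_tip (a point): Tip of the level clamp lever, 90 mm from its pivot, 66 mm above the bench; the line from lever_pivot to here is its direction. A red root block (22 mm wide) ends in a shoulder 42 mm from the pivot; from there a round steel stub, 11 mm thick with a pointed end, reaches to the tip.
- bar_mid (a point): Middle of the extension bar: straight square aluminium tube 150 mm long (bar x), 24 mm square outside, 18 mm inside, open at both ends, black band in the middle, 0.16 kg. Pushed on the stub up to the shoulder its middle is 117 mm from the lever's pivot. It starts in the cradle.
- cradle: Fixed blue cradle for the bar; origin at the centre of its underside, x along the bar. Base 120 x 52 mm, 6 mm thick; two saddles, 12 mm thick, at x = -45 and +45 mm, with notches 36 mm wide, floor 20 mm and cheek tops 32 mm above the origin. In place the bar's middle is 32 mm above the origin.
- cup_at (a point): White ceramic cup, 60 mm across, 36 mm high; middle. Leave alone.
- wash_at (a point): White bottle, 64 mm across, 130 mm high; middle. Leave alone.
- amber_at (a point): Amber bottle, 60 mm across, 100 mm high; middle. Leave alone.
- marker_at (a point): Marker pen lying, 125 mm long; middle. Leave alone.
- rack_at (a point): Purple tube rack with caps, 50 x 130 mm, 46 mm high; middle. Leave alone.
- tips_at (a point): Yellow pipette tip box, 85 x 120 mm, 67 mm high; middle. Leave alone.
There are look-alikes about, which are no part of the job. Leave any pink look-alike of the part that bears head_grip alone.

How it is judged:
By the outcome, as a careful person would: the job done as asked, in the order asked, and still so for the second after the job is handed in, with the robot touching nothing.
Of plate_a, plate_b, plate_c only 2 to 3 are there at a start; the rules pass over those that are not, and their reading is None.
At some moment in a run one of plate_a, plate_b, plate_c, head may be knocked a few centimetres aside while the robot is not near it.
It also fails if it takes over 210 s, if anything falls off the work surface, if the arm or the gripper's body presses on something with over 40 N, if the wrist force passes 120 N, or if a joint passes its speed limit or range.

## Working session

There is one attempt and no reset: what is moved stays moved. The work goes in short steps, Python scripts to look and compute and a tool call to move; the robot and the scene stay as the last step left them, time stands still between calls to the robot, and variables do not carry over. Pictures are saved under pics/ and viewed, and the job is handed in when it is done.

Besides the shell and the picture viewer there is one more tool, called after "Request:" as name(argument=value, ...) on one line, values as JSON. move_arm: Moves the arm, as the interface text tells. Its arguments: {"type":"object","properties":{"dp":{"type":"array","items":{"type":"array","items":{"type":"number","minimum":-1,"maximum":1}}},"angular":{"type":"array","items":{"type":"array","items":{"type":"number","minimum":-1,"maximum":1}}},"hand":{"type":"array","items":{"type":"number"}}},"required":["dp","angular","hand"]}

```bash
mkdir -p pics; ls
python3 - <<'E'
from station import r,cams
import cv2
print(r.read_state())
for n in ["scene","top","wrist"]:
    c=cams.capture(n); cv2.imwrite(f"pics/{n}0.png",c["color"]); print(n,{k:v for k,v in c.items() if k!="color"})
E
```

```text
pics
{'time': 0.0, 'joints': array([ 1.24219424,  0.57653953,  0.02483483,  1.43792268, -0.01500621,
        1.12903766, -0.05649781]), 'qd': array([-0.00045066, -0.00034478,  0.00031189,  0.00025934,  0.00155711,
        0.00029272, -0.00054109]), 'effort': array([-6.92931758e-05, -7.65750289e+01,  2.25027926e+00, -2.85969365e+01,
        1.51936925e-02,  1.27922921e-02,  3.70685609e-05]), 'tool_pos': array([ 0.16350142, -0.65444225,  0.24943228]), 'tool_rot': array([ 2.09170791,  0.25918468, -2.0923182 ]), 'ft_force': array([-0.00274312,  0.16760607, -0.01359818]), 'wrist_torque': array([-0.00533055, -0.01346563,  0.0213548 ]), 'gripper_width': 0.08504519746378561}
scene {'fov_y': 54.08291172629016, 'cx': 317.93404289445124, 'cy': 244.16108117056805, 'rvec': array([ 1.90059645,  1.38104309, -0.63798856]), 'tvec': array([-0.11888132, -0.22693676,  1.58738201])}
top {'fov_y': 57.626531953704855, 'cx': 314.2065810559183, 'cy': 239.76732217462813, 'rvec': array([ 2.19035333, -2.15348514,  0.02519749]), 'tvec': array([-0.01642096,  0.47107176,  0.98704727])}
wrist {'fov_y': 62.57573608740091, 'cx': 324.93831079198685, 'cy': 238.5550709724167, 'T_tool_cam': array([[-9.27793219e-05, -2.93825040e-01,  9.55859214e-01,
        -1.22976755e-01],
       [ 9.99999922e-01, -3.95440527e-04, -2.44921152e-05,
         3.25315020e-05],
       [ 3.85181868e-04,  9.55859137e-01,  2.93825053e-01,
        -7.62273515e-02],
       [ 0.00000000e+00,  0.00000000e+00,  0.00000000e+00,
         1.00000000e+00]])}
```

View pics/top0.png

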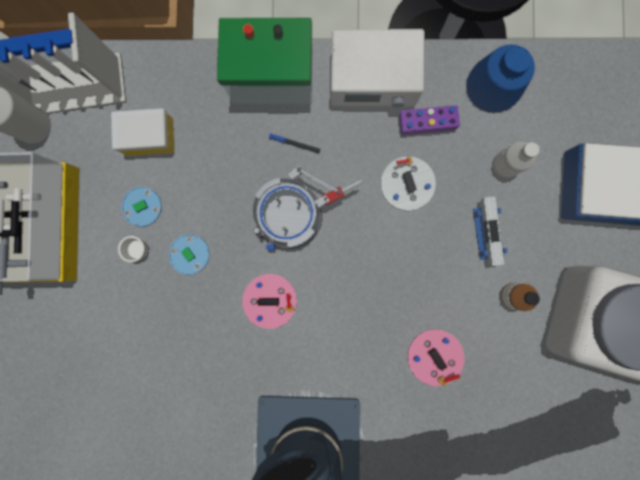

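View pics/scene0.png

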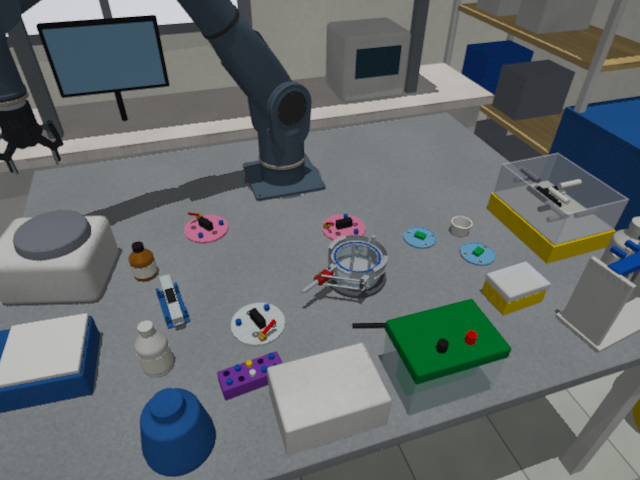

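View pics/wrist0.png

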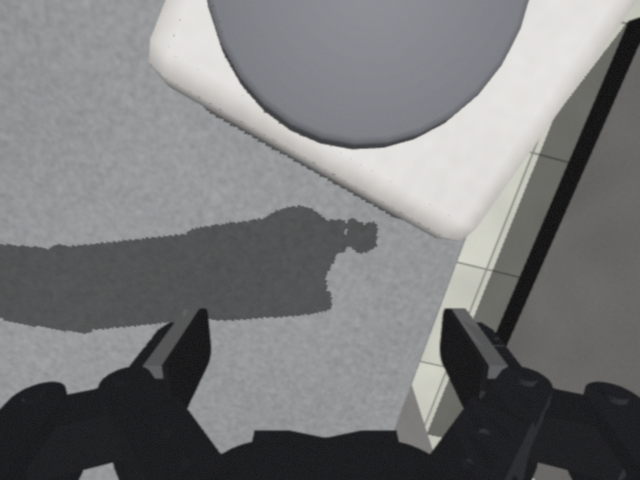

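```bash
cat > h.py <<'E'
import numpy as np, cv2, json
from scipy.spatial.transform import Rotation as R
from station import r,cams
def K(c):
    f=240/np.tan(np.radians(c["fov_y"])/2); return np.array([[f,0,c["cx"]],[0,f,c["cy"]],[0,0,1]])
def w2c(c,st=None):
    T=np.eye(4)
    if "rvec" in c: T[:3,:3]=R.from_rotvec(c["rvec"]).as_matrix();T[:3,3]=c["tvec"];return T
    W=np.eye(4);W[:3,:3]=R.from_rotvec(st["tool_rot"]).as_matrix();W[:3,3]=st["tool_pos"]
    return np.linalg.inv(W@c["T_tool_cam"])
def px(c,uv,z,st=None):
    T=np.linalg.inv(w2c(c,st)); uv=np.atleast_2d(uv).astype(float)
    d=np.c_[uv,np.ones(len(uv))]@np.linalg.inv(K(c)).T@T[:3,:3].T
    o=T[:3,3]; return o+d*((z-o[2])/d[:,2])[:,None]
def proj(c,P,st=None):
    T=w2c(c,st); p=np.atleast_2d(P)@T[:3,:3].T+T[:3,3]; p=p@K(c).T; return p[:,:2]/p[:,2:]
def shot(n,fn=None):
    st=r.read_state(); c=cams.capture(n); c["st"]=st
    if fn: cv2.imwrite(f"pics/{fn}.png",c["color"])
    return c
def crop(c,x,y,w,h,fn,s=None):
    s=s or min(800/w,600/h); im=c["color"][y:y+h,x:x+w]; cv2.imwrite(f"pics/{fn}.png",cv2.resize(im,None,fx=s,fy=s,interpolation=cv2.INTER_CUBIC)); print(fn,"scale",s)
# tool pointing down, jaw-opening (tool y) at world yaw a
def down(a):
    x=np.array([0,0,-1.]);y=np.array([np.cos(a),np.sin(a),0]);return R.from_matrix(np.c_[x,y,np.cross(x,y)])
def mv(pos,rot=None):
    """print dp & angular for full move to a pose"""
    st=r.read_state(); C=R.from_rotvec(st["tool_rot"])
    dp=C.inv().apply(np.array(pos)-st["tool_pos"])/0.4
    an=((C.inv()*rot).as_rotvec()/(np.pi/2)) if rot is not None else np.zeros(3)
    n=max(np.abs(np.linalg.norm(dp)*.4/.0625),np.degrees(np.linalg.norm(an)*np.pi/2)/10.7)
    print("dp",np.round(dp,4).tolist(),"ang",np.round(an,4).tolist(),"rows>=",round(n,1))
def yawnow():
    m=R.from_rotvec(r.read_state()["tool_rot"]).as_matrix(); return np.arctan2(m[1,1],m[0,1])
def s():
    st=r.read_state(); print("t",round(st["time"],2),"p",np.round(st["tool_pos"],4),"yaw",round(np.degrees(yawnow()),2),"tilt x",np.round(R.from_rotvec(st["tool_rot"]).as_matrix()[:,0],4),"F",np.round(st["ft_force"],1),"M",np.round(st["wrist_torque"],2),"w",round(st["gripper_width"],4), "q",np.round(st["joints"],2))
E
python3 - <<'E'
from h import *
c=shot("top")
crop(c,100,160,120,90+30,"t_pl",5)
crop(c,230,140,140,120,"t_re",5)
crop(c,370,140,150,120,"t_hd",5)
E
```

```text
t_pl scale 5
t_re scale 5
t_hd scale 5
```

View pics/t_pl.png

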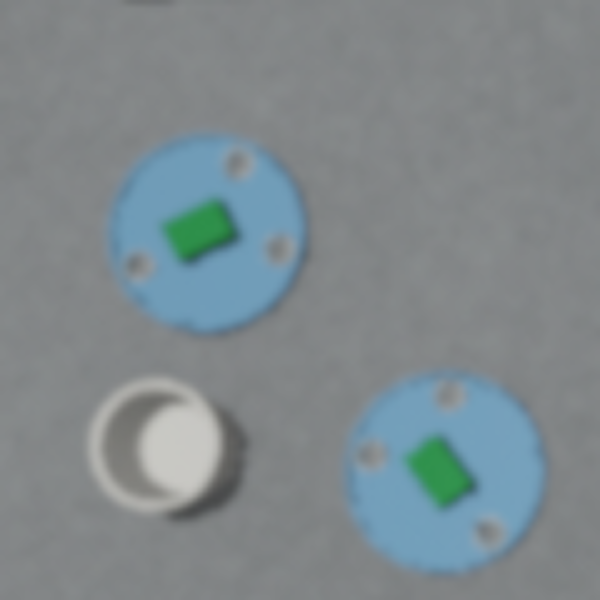

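View pics/t_re.png

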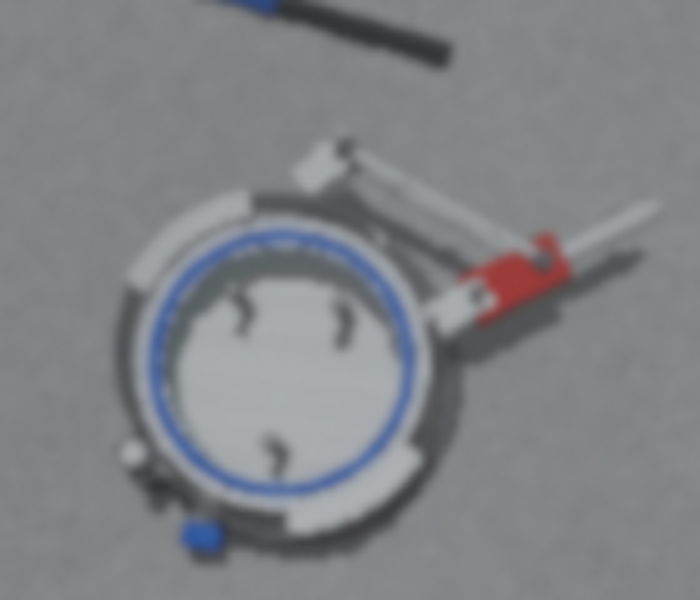

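View pics/t_hd.png

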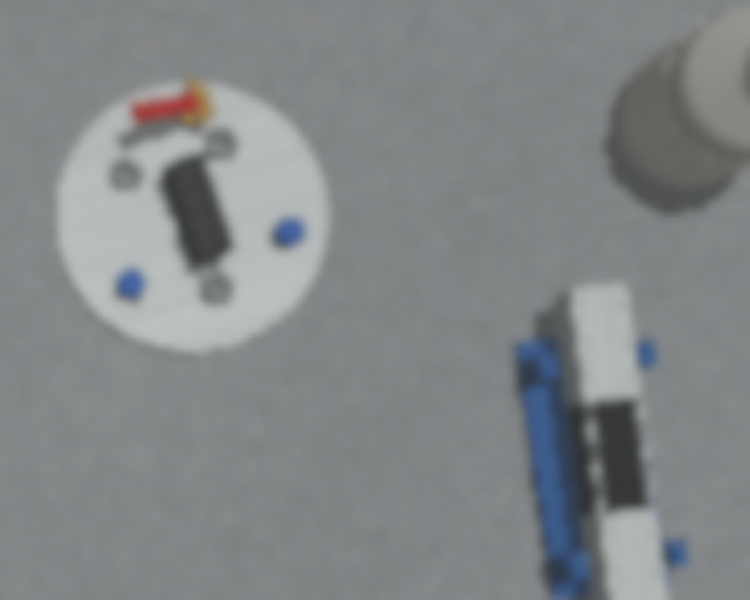

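Run:
```python
from h import *
c=shot("top")
T=np.linalg.inv(w2c(c)); print("cam",T[:3,3])
g=lambda x0,y0,u,v,z: px(c,[x0+u/5,y0+v/5],z)[0].round(4)
print("plateA c",g(100,160,207,233,.004),"hole180",g(100,160,138,265,.004),"h",g(100,160,237,163,.004),g(100,160,279,249,.004))
print("plateB c",g(100,160,445,472,.004),"hole180",g(100,160,487,532,.004),g(100,160,449,395,.004),g(100,160,372,455,.004))
print("rim c",g(230,140,283,362,.07),"blue bot/top/l/r",g(230,140,283,490,.07),g(230,140,283,232,.07),g(230,140,152,362,.07),g(230,140,412,362,.07))
print("rods tops?",g(230,140,243,292,.086),g(230,140,345,308,.086),g(230,140,270,440,.086))
print("lever tip",g(230,140,658,207,.066),"red near pivot",g(230,140,482,295,.066), "red far",g(230,140,545,260,.066))
print("head c",g(370,140,194,217,.008),"hole180",g(370,140,216,288,.008),"hs",g(370,140,125,175,.008),g(370,140,220,143,.008), "vent",g(370,140,200,100,.022))
print("bar ends",g(370,140,598,285,.044),"band",g(370,140,622,453,.044))
```

```text
cam [ 0.41061818 -0.04672665  1.01274375]
plateA c [0.544  0.4021 0.004 ] hole180 [0.5283 0.4346 0.004 ] h [0.5775 0.3891 0.004 ] [0.5368 0.3673 0.004 ]
plateB c [0.433  0.2843 0.004 ] hole180 [0.4054 0.2634 0.004 ] [0.4691 0.2837 0.004 ] [0.4404 0.3191 0.004 ]
rim c [0.5267 0.0507 0.07  ] blue bot/top/l/r [0.4708 0.0495 0.07  ] [0.5839 0.052  0.07  ] [0.5259 0.1081 0.07  ] [ 0.5275 -0.0056  0.07  ]
rods tops? [0.5547 0.067  0.086 ] [0.5484 0.0229 0.086 ] [0.4911 0.0539 0.086 ]
lever tip [ 0.5975 -0.1117  0.066 ] red near pivot [ 0.5578 -0.0355  0.066 ] red far [ 0.5736 -0.0627  0.066 ]
head c [ 0.6055 -0.2243  0.008 ] hole180 [ 0.5725 -0.2345  0.008 ] hs [ 0.6247 -0.1925  0.008 ] [ 0.6401 -0.2361  0.008 ] vent [ 0.6567 -0.2243  0.022 ]
bar ends [ 0.5701 -0.395   0.044 ] band [ 0.4959 -0.405   0.044 ]
```

Run:
```python
from h import *
s(); mv([0.49,0.05,0.27],down(np.pi/2)); mv([0.33,-0.30,0.27],down(np.pi/2))
```

```text
t 0.25 p [ 0.1635 -0.6547  0.2499] yaw -75.98 tilt x [-2.e-04  8.e-04 -1.e+00] F [ 1.2 -0.4  0.5] M [-0.   -0.02 -0.  ] w 0.0855 q [ 1.24  0.58  0.02  1.44 -0.02  1.13 -0.06]
dp [-0.0491, -1.5115, -1.2187] ang [-1.8442, -0.0007, 0.0001] rows>= 15.5
dp [-0.0497, -0.7595, -0.6186] ang [-1.8442, -0.0007, 0.0001] rows>= 15.5
```

Run:
```python
from h import *
mv([0.527,0.09,0.27],down(0));mv([0.345,-0.28,0.27],down(-0.66));
```

```text
dp [-0.0491, -1.5861, -1.3327] ang [-0.8442, -0.0003, 0.0005] rows>= 13.3
dp [-0.0496, -0.7989, -0.6671] ang [-0.424, -0.0001, 0.0005] rows>= 6.7
```

Request:
move_arm(dp=[[-0.05,-0.25,-0.21],[-0.05,-0.4,-0.33],[-0.05,-0.55,-0.46],[-0.05,-0.7,-0.59],[-0.05,-0.85,-0.71],[-0.05,-1,-0.84],[-0.05,-1,-0.84],[-0.05,-1,-0.84],[-0.05,-1,-0.84],[-0.05,-1,-0.84]], angular=[[-0.05,0,0],[-0.1,0,0],[-0.2,0,0],[-0.3,0,0],[-0.4,0,0],[-0.5,0,0],[-0.6,0,0],[-0.7,0,0],[-0.8,0,0],[-0.84,0,0]], hand=[-1,-1,-1,-1,-1,-1,-1,-1,-1,-1])

```text
time: 1.5
tool_pos: [0.3936, -0.1832, 0.2706]
tool_rot: [1.209, 1.209, -1.208]
ft_force: [-0.2, -0.3, -0.1]
gripper_width: 0.0858
```

Run:
```python
from h import *
s();mv([0.527,0.09,0.27],down(0))
```

```text
t 1.5 p [ 0.3936 -0.1832  0.2706] yaw 0.07 tilt x [ 8.e-04  2.e-04 -1.e+00] F [-0.2 -0.3 -0.1] M [-0.01  0.06  0.05] w 0.0858 q [ 0.69  0.21 -0.44  1.99  0.11  0.96  0.19]
dp [0.0018, 0.3343, -0.6827] ang [0.0007, -0.0001, -0.0005] rows>= 4.9
```

Request:
move_arm(dp=[[0,0.07,-0.14],[0,0.14,-0.28],[0,0.21,-0.42],[0,0.28,-0.56],[0,0.334,-0.683],[0,0.334,-0.683],[0,0.334,-0.683],[0,0.334,-0.683],[0,0.334,-0.683],[0,0.334,-0.683]], angular=[[0,0,0],[0,0,0],[0,0,0],[0,0,0],[0,0,0],[0,0,0],[0,0,0],[0,0,0],[0,0,0],[0,0,0]], hand=[-1,-1,-1,-1,-1,-1,-1,-1,-1,-1])

```text
time: 2.75
tool_pos: [0.528, 0.0862, 0.2705]
tool_rot: [1.215, 1.205, -1.215]
ft_force: [0.9, 0.1, 0.1]
gripper_width: 0.0856
```

Run:
```python
from h import *
s();c=shot("wrist","w1")
import pickle; pickle.dump(c,open("w1.pkl","wb"))
crop(c,170,0,320,320,"w1c",2)
```

```text
t 2.75 p [0.528  0.0862 0.2705] yaw -0.44 tilt x [ 2.e-04 -2.e-04 -1.e+00] F [0.9 0.1 0.1] M [0.05 0.04 0.  ] w 0.0856 q [ 0.13  0.38 -0.54  1.76  0.22  1.06 -0.49]
w1c scale 2
```

View pics/w1.png

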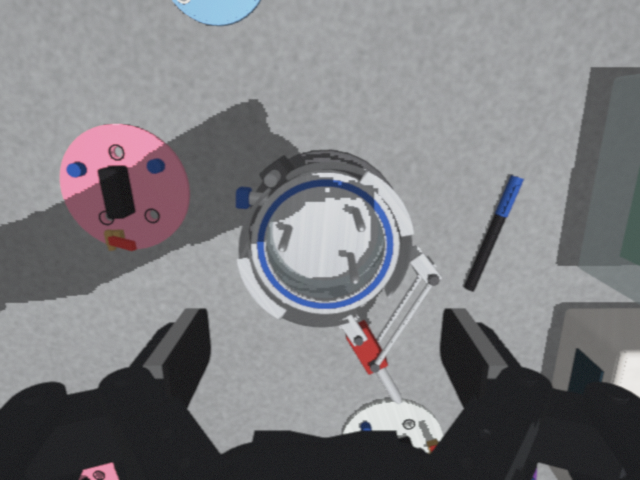

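View crop.

View pics/w1c.png

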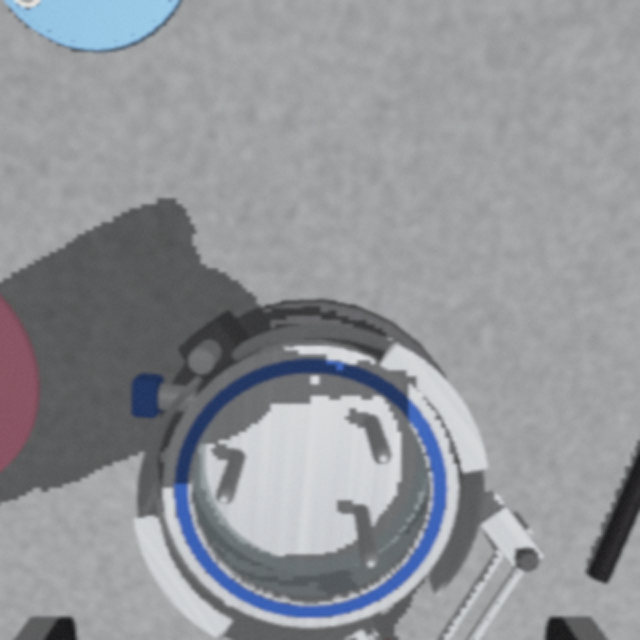

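Run:
```python
from h import *
import pickle; c=pickle.load(open("w1.pkl","rb"))
crop(c,255,180,140,115,"w1d",5.2)
```

```text
w1d scale 5.2
```

View pics/w1d.png

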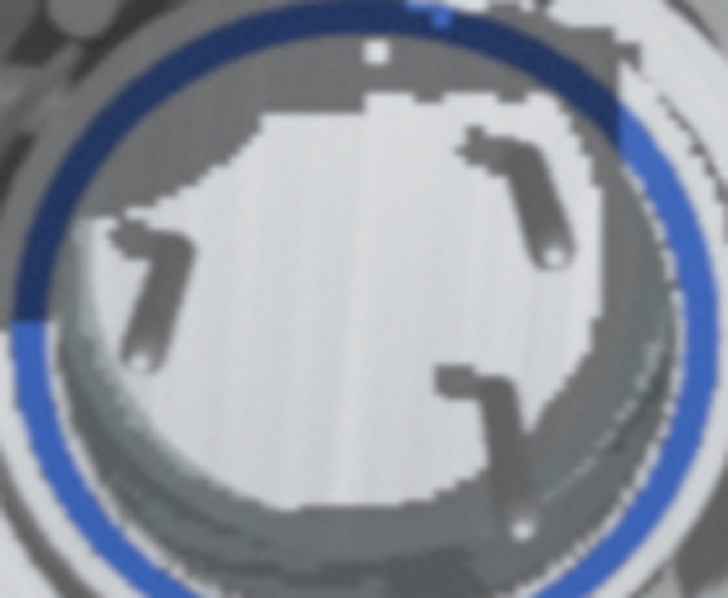

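```bash
cat >> h.py <<'E'
ANG=np.radians([180,-40,40])
def fit3(P):
    """P: 3 pts order 180,-40,+40 -> centre,yaw,resid"""
    M=0.036*np.c_[np.cos(ANG),np.sin(ANG)]; P=np.array(P)[:,:2]
    a=P-P.mean(0);b=M-M.mean(0); th=np.arctan2((b[:,0]*a[:,1]-b[:,1]*a[:,0]).sum(),(a*b).sum())
    Rm=np.array([[np.cos(th),-np.sin(th)],[np.sin(th),np.cos(th)]]); t=P.mean(0)-Rm@M.mean(0)
    return t.round(4),np.degrees(th).round(2),(P-(M@Rm.T+t)).round(4).tolist()
E
python3 - <<'E'
from h import *
import pickle; c=pickle.load(open("w1.pkl","rb"))
f=lambda u,v:[255+u/5.2,180+v/5.2]
P=px(c,[f(143,360),f(523,527),f(554,256)],.086,c["st"])
print(P.round(4),fit3(P))
E
```

```text
[[0.4942 0.058  0.086 ]
 [0.5546 0.0289 0.086 ]
 [0.5588 0.0745 0.086 ]] (array([0.5295, 0.0544]), np.float64(-5.58), [[0.0005, 0.0001], [-0.0001, 0.0002], [-0.0004, -0.0003]])
```

Run:
```python
from h import *
mv([0.485,0.30,0.27],down(0))
```

```text
dp [0.001, -0.1115, -0.5333] ang [-0.0048, 0.0001, -0.0001] rows>= 3.5
```

Request:
move_arm(dp=[[0,-0.03,-0.13],[0,-0.06,-0.26],[0,-0.09,-0.4],[0,-0.1115,-0.533],[0,-0.1115,-0.533],[0,-0.1115,-0.533],[0,-0.1115,-0.533],[0,-0.1115,-0.533],[0,-0.1115,-0.533],[0,-0.1115,-0.533]], angular=[[-0.005,0,0],[-0.005,0,0],[-0.005,0,0],[-0.005,0,0],[-0.005,0,0],[-0.005,0,0],[-0.005,0,0],[-0.005,0,0],[-0.005,0,0],[-0.005,0,0]], hand=[-1,-1,-1,-1,-1,-1,-1,-1,-1,-1])

```text
time: 4.05
tool_pos: [0.4849, 0.3001, 0.2704]
tool_rot: [1.209, 1.21, -1.209]
ft_force: [0.1, 0.3, -0.4]
gripper_width: 0.0855
```

Run:
```python
from h import *
s();c=shot("wrist","w2")
import pickle; pickle.dump(c,open("w2.pkl","wb"))
c=shot("top","t2")
```

```text
t 4.05 p [0.4849 0.3001 0.2704] yaw 0.05 tilt x [ 1.e-04 -0.e+00 -1.e+00] F [ 0.1  0.3 -0.4] M [-0.06 -0.02  0.02] w 0.0855 q [-0.25  0.44 -0.57  1.68  0.26  1.1  -0.9 ]
```

View pics/w2.png

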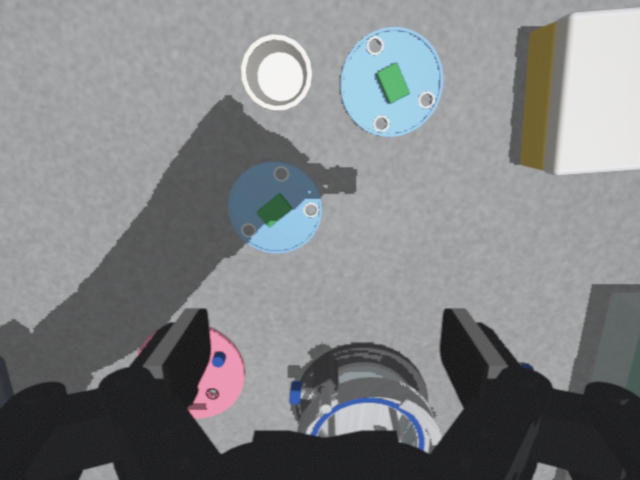

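Run:
```python
from h import *
import pickle; c=pickle.load(open("w2.pkl","rb"))
crop(c,335,20,115,125,"w2a",4.8)
crop(c,220,155,115,110,"w2b",5)
```

```text
w2a scale 4.8
w2b scale 5
```

View pics/w2a.png

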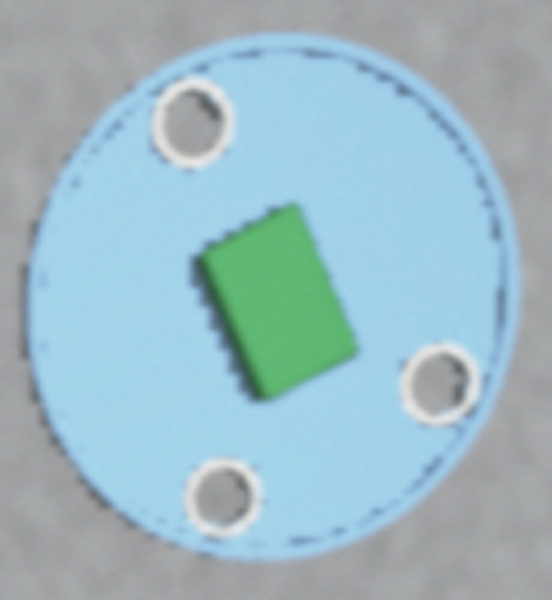

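View pics/w2b.png

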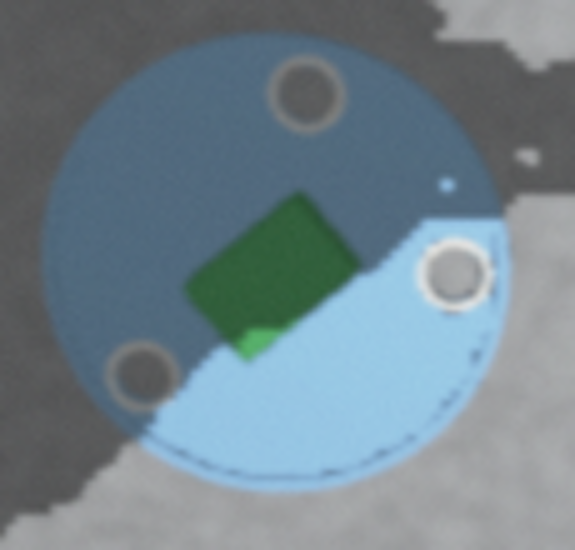

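Run:
```python
from h import *
import pickle; c=pickle.load(open("w2.pkl","rb"))
f=lambda u,v:[335+u/4.8,20+v/4.8]
g=lambda u,v:[220+u/5,155+v/5]
a=fit3(px(c,[f(193,122),f(224,497),f(440,385)],.004,c["st"])); print(a)
b=fit3(px(c,[g(143,376),g(455,275),g(306,95)],.004,c["st"])); print(b)
st=r.read_state()
mv([*a[0],0.10],down(np.radians(a[1]+90)))
mv([*b[0],0.10],down(np.radians(b[1]+90))); mv([*b[0],0.10],down(np.radians(b[1]-90)))
```

```text
(array([0.5478, 0.4046]), np.float64(-62.88), [[-0.0001, 0.0002], [0.0001, 0.0], [-0.0, -0.0002]])
(array([0.4362, 0.2867]), np.float64(38.41), [[0.0001, 0.0001], [0.0, -0.0], [-0.0001, -0.0001]])
dp [0.4259, 0.1576, -0.2603] ang [-0.3006, -0.0, -0.0001] rows>= 3.4
dp [0.4259, -0.1217, 0.0341] ang [-1.426, 0.0, -0.0001] rows>= 12.0
dp [0.4259, -0.1217, 0.0341] ang [0.574, -0.0001, -0.0] rows>= 4.8
```

Request:
move_arm(dp=[[0.1,0.04,-0.06],[0.2,0.08,-0.13],[0.3,0.12,-0.2],[0.43,0.1575,-0.26],[0.5,0.1575,-0.26],[0.55,0.1575,-0.26],[0.55,0.1575,-0.26],[0.55,0.1575,-0.26],[0.55,0.1575,-0.26],[0.55,0.1575,-0.26]], angular=[[-0.08,0,0],[-0.16,0,0],[-0.24,0,0],[-0.3,0,0],[-0.3,0,0],[-0.3,0,0],[-0.3,0,0],[-0.3,0,0],[-0.3,0,0],[-0.3,0,0]], hand=[-0.1,-0.1,-0.1,-0.1,-0.1,-0.1,-0.1,-0.1,-0.1,-0.1])

```text
time: 5.4
tool_pos: [0.5481, 0.4047, 0.0514]
tool_rot: [0.856, 1.396, -0.853]
ft_force: [0.1, -0.5, -0.0]
gripper_width: 0.0471
```

Run:
```python
from h import *
s();mv([.5478,.4046,.025],down(np.radians(27.12)))
c=shot("wrist","w3")
```

```text
t 5.4 p [0.5481 0.4047 0.0514] yaw 27.06 tilt x [ 1.4e-03  9.0e-04 -1.0e+00] F [ 0.1 -0.5 -0. ] M [0.03 0.05 0.02] w 0.0471 q [-0.39  0.84 -0.56  1.6   0.55  0.86 -0.69]
dp [0.0661, -0.0009, -0.0001] ang [-0.0007, -0.0001, -0.001] rows>= 0.4
```

View pics/w3.png

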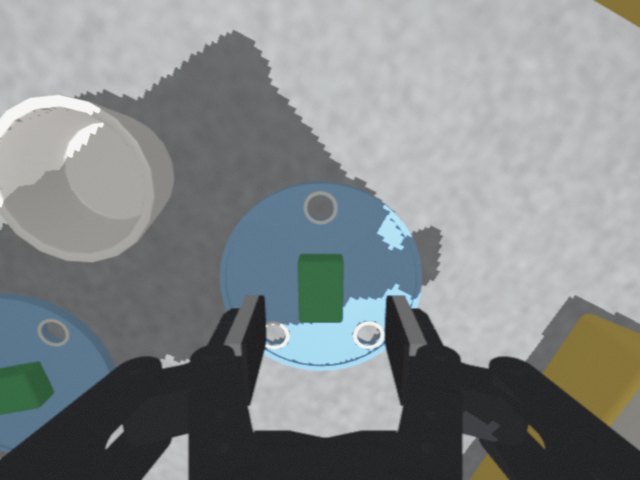

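Request:
move_arm(dp=[[0.03,0,0],[0.066,0,0],[0.066,0,0],[0.066,0,0],[0.066,0,0],[0.066,0,0],[0.066,0,0],[0.066,0,0],[0.066,0,0],[0.066,0,0]], angular=[[0,0,0],[0,0,0],[0,0,0],[0,0,0],[0,0,0],[0,0,0],[0,0,0],[0,0,0],[0,0,0],[0,0,0]], hand=[-0.1,-0.1,-0.1,-0.1,1,1,1,1,1,1])

```text
time: 6.7
tool_pos: [0.5479, 0.4047, 0.0245]
tool_rot: [0.855, 1.396, -0.854]
ft_force: [-0.5, -0.8, 5.2]
gripper_width: 0.0185
```

Run:
```python
from h import *
s();mv([.5478,.4046,.20],down(np.radians(27.12)))
c=shot("wrist","w4")
```

```text
t 6.7 p [0.5479 0.4047 0.0245] yaw 27.07 tilt x [ 6.e-04  4.e-04 -1.e+00] F [-0.5 -0.8  5.2] M [-0.13  0.13  0.01] w 0.0185 q [-0.4   0.87 -0.55  1.62  0.57  0.82 -0.71]
dp [-0.4388, 0.0, 0.0001] ang [-0.0005, -0.0001, -0.0005] rows>= 2.8
```

View pics/w4.png

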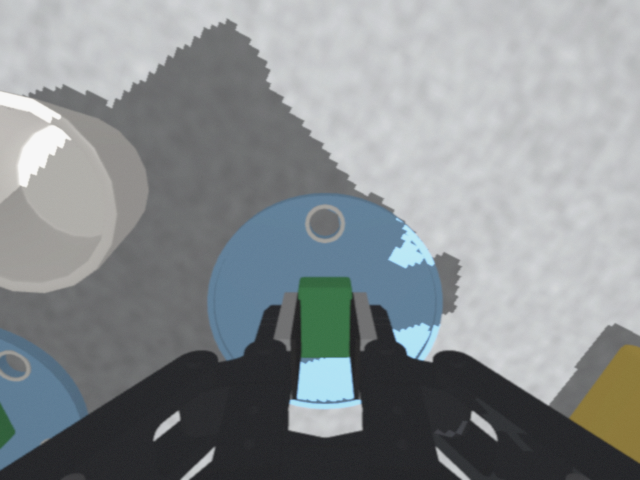

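Run:
```python
from h import *
mv([.5295,.0544,.16],down(np.radians(84.42)))
```

```text
dp [-0.3393, -0.4392, 0.7589] ang [-0.6372, 0.0002, -0.0005] rows>= 6.0
```

Request:
move_arm(dp=[[-0.15,0,0],[-0.3,-0.02,0.03],[-0.35,-0.08,0.13],[-0.35,-0.15,0.26],[-0.35,-0.22,0.38],[-0.35,-0.29,0.5],[-0.35,-0.36,0.62],[-0.339,-0.41,0.71],[-0.339,-0.439,0.759],[-0.339,-0.439,0.759]], angular=[[0,0,0],[0,0,0],[-0.1,0,0],[-0.2,0,0],[-0.3,0,0],[-0.4,0,0],[-0.5,0,0],[-0.6,0,0],[-0.637,0,0],[-0.637,0,0]], hand=[1,1,1,1,1,1,1,1,1,1])

```text
time: 8.0
tool_pos: [0.5293, 0.0518, 0.159]
tool_rot: [0.079, 1.57, -0.08]
ft_force: [0.8, -0.6, 0.2]
gripper_width: 0.0179
```

Run:
```python
from h import *
s();mv([.5295,.0544,.13],down(np.radians(84.42)))
c=shot("wrist","w5")
```

```text
t 8.0 p [0.5293 0.0518 0.159 ] yaw 84.2 tilt x [-1.2e-03 -9.0e-04 -1.0e+00] F [ 0.8 -0.6  0.2] M [ 0.01 -0.03 -0.06] w 0.0179 q [ 0.43  0.62 -0.96  1.91  0.62  0.95  0.64]
dp [0.0724, 0.0066, -0.0001] ang [-0.0025, -0.0007, 0.0006] rows>= 0.5
```

View pics/w5.png

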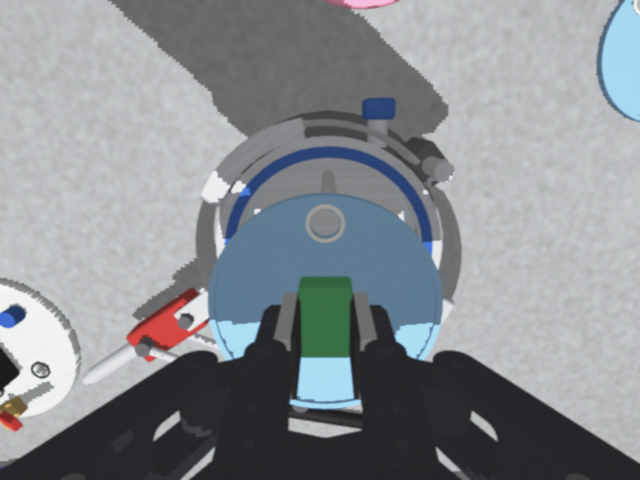

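Run:
```python
from h import *
st=r.read_state(); c=shot("wrist")
P=px(c,[[325,223]],st["tool_pos"][2]-.0205,st)[0]
C=R.from_rotvec(st["tool_rot"]); print("hole in tool",C.inv().apply(P-st["tool_pos"]).round(4))
mv([.5295,.0544,.13],down(np.radians(84.42)))
```

```text
hole in tool [ 0.0205  0.0004 -0.036 ]
dp [0.0739, -0.0012, 0.0] ang [-0.0008, 0.0, -0.0005] rows>= 0.5
```

Request:
move_arm(dp=[[0.05,-0.001,0],[0.09,-0.001,0],[0.11,-0.001,0],[0.13,-0.001,0],[0.145,-0.001,0],[0.16,-0.001,0],[0.175,-0.001,0],[0.19,-0.001,0],[0.19,-0.001,0],[0.19,-0.001,0]], angular=[[-0.001,0,0],[-0.001,0,0],[-0.001,0,0],[-0.001,0,0],[-0.001,0,0],[-0.001,0,0],[-0.001,0,0],[-0.001,0,0],[-0.001,0,0],[-0.001,0,0]], hand=[1,1,1,1,1,1,1,1,1,1])

```text
time: 9.35
tool_pos: [0.5296, 0.0539, 0.0836]
tool_rot: [0.076, 1.569, -0.075]
ft_force: [0.2, 0.1, 0.1]
gripper_width: 0.0183
```

Run:
```python
from h import *
s();mv([.5295,.0544,.0445],down(np.radians(84.42)))
c=shot("wrist","w6")
```

```text
t 9.35 p [0.5296 0.0539 0.0836] yaw 84.5 tilt x [ 2.e-04  1.e-04 -1.e+00] F [0.2 0.1 0.1] M [-0.01 -0.01  0.02] w 0.0183 q [ 0.36  0.71 -0.86  1.98  0.76  0.81  0.53]
dp [0.0978, 0.0011, -0.0003] ang [0.0009, 0.0001, -0.0001] rows>= 0.6
```

View pics/w6.png

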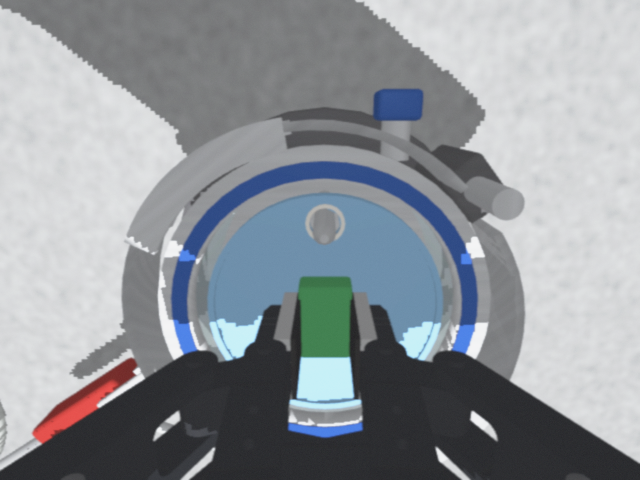

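Request:
move_arm(dp=[[0.03,0.001,0],[0.06,0.001,0],[0.085,0.001,0],[0.097,0.001,0],[0.097,0.001,0],[0.097,0.001,0],[0.097,0.001,0],[0.097,0.001,0],[0.06,0.001,0],[-0.05,0.001,0]], angular=[[0,0,0],[0,0,0],[0,0,0],[0,0,0],[0,0,0],[0,0,0],[0,0,0],[0,0,0],[0,0,0],[0,0,0]], hand=[1,1,1,1,1,0.25,0.25,0.25,0.25,0.25])

```text
time: 10.65
tool_pos: [0.5285, 0.0541, 0.1035]
tool_rot: [0.075, 1.573, -0.075]
ft_force: [0.0, -0.5, -0.4]
gripper_width: 0.032
```

Run:
```python
from h import *
s();mv([.5295,.0544,.17],down(np.radians(84.42)));mv([.4362,.2867,.16],down(np.radians(128.41)))
c=shot("wrist","w7")
```

```text
t 10.65 p [0.5285 0.0541 0.1035] yaw 84.52 tilt x [-3.4e-03 -1.0e-04 -1.0e+00] F [ 0.  -0.5 -0.4] M [-0.   -0.05 -0.04] w 0.032 q [ 0.38  0.69 -0.89  1.96  0.72  0.85  0.57]
dp [-0.1662, 0.001, 0.0019] ang [0.0012, -0.0021, 0.0003] rows>= 1.1
dp [-0.1404, 0.5569, -0.2856] ang [-0.4876, -0.0021, -0.0006] rows>= 4.1
```

View pics/w7.png

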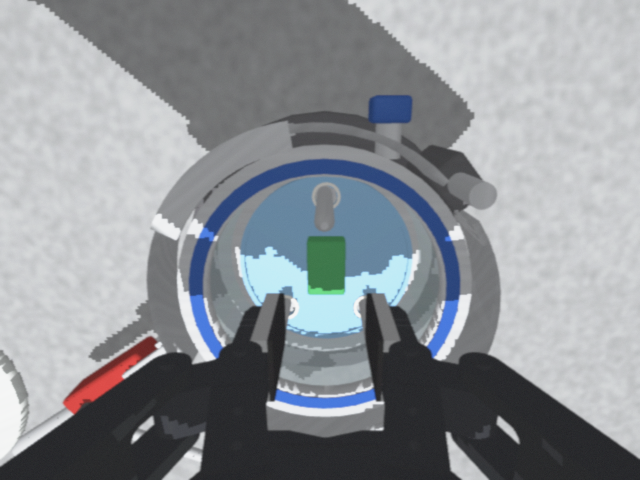

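Request:
move_arm(dp=[[-0.12,0,0],[-0.2,0,0],[-0.25,0.1,-0.05],[-0.25,0.2,-0.1],[-0.25,0.3,-0.15],[-0.25,0.4,-0.2],[-0.2,0.5,-0.25],[-0.15,0.557,-0.2856],[-0.14,0.557,-0.2856],[-0.14,0.557,-0.2856]], angular=[[0,0,0],[0,0,0],[-0.08,0,0],[-0.16,0,0],[-0.24,0,0],[-0.32,0,0],[-0.4,0,0],[-0.4876,-0.002,0],[-0.4876,-0.002,0],[-0.4876,-0.002,0]], hand=[-0.1,-0.1,-0.1,-0.1,-0.1,-0.1,-0.1,-0.1,-0.1,-0.1])

```text
time: 11.95
tool_pos: [0.4374, 0.2864, 0.1598]
tool_rot: [-0.523, 1.504, 0.522]
ft_force: [0.2, -0.1, -0.5]
gripper_width: 0.047
```

Run:
```python
from h import *
s();c=shot("wrist","w8");mv([.4362,.2867,.025],down(np.radians(128.41)))
f=lambda a:np.array([.4362,.2867,.004])+.036*np.array([np.cos(a),np.sin(a),0])
print(proj(c,[f(a+np.radians(38.41)) for a in ANG],c["st"]).round(1))
```

```text
t 11.95 p [0.4374 0.2864 0.1598] yaw 128.28 tilt x [ 3.e-03  3.e-04 -1.e+00] F [ 0.2 -0.1 -0.5] M [-0.03  0.02  0.05] w 0.047 q [ 0.04  0.67 -1.13  1.93  0.73  1.02  0.81]
dp [0.3377, 0.0039, -0.0034] ang [-0.0019, 0.002, 0.0012] rows>= 2.2
[[327.4 171.7]
 [296.6 257. ]
 [358.3 256.9]]
```

View pics/w8.png

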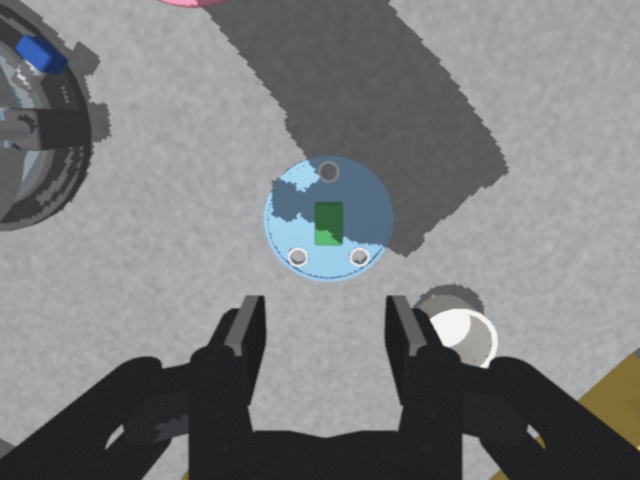

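Request:
move_arm(dp=[[0.1,0.004,-0.003],[0.2,0.004,-0.003],[0.28,0.004,-0.003],[0.337,0.004,-0.003],[0.337,0.004,-0.003],[0.337,0.004,-0.003],[0.337,0.004,-0.003],[0.337,0.004,-0.003],[0.337,0.004,-0.003],[0.337,0.004,-0.003]], angular=[[-0.002,0.002,0.001],[-0.002,0.002,0.001],[-0.002,0.002,0.001],[-0.002,0.002,0.001],[-0.002,0.002,0.001],[-0.002,0.002,0.001],[-0.002,0.002,0.001],[-0.002,0.002,0.001],[-0.002,0.002,0.001],[-0.002,0.002,0.001]], hand=[-0.1,-0.1,-0.1,-0.1,-0.1,1,1,1,1,1])

```text
time: 13.25
tool_pos: [0.4365, 0.2879, 0.0263]
tool_rot: [-0.526, 1.504, 0.526]
ft_force: [-1.0, -2.0, 6.4]
gripper_width: 0.0179
```

Run:
```python
from h import *
s();mv([.5295,.0544,.16],down(np.radians(84.42)))
c=shot("wrist","w9")
```

```text
t 13.25 p [0.4365 0.2879 0.0263] yaw 128.52 tilt x [ 1.8e-03  9.0e-04 -1.0e+00] F [-1.  -2.   6.4] M [-0.28  0.08  0.01] w 0.0179 q [-0.09  0.84 -0.95  2.04  0.99  0.81  0.6 ]
dp [-0.3344, -0.6017, -0.1808] ang [0.49, 0.0013, -0.0002] rows>= 4.6
```

View pics/w9.png

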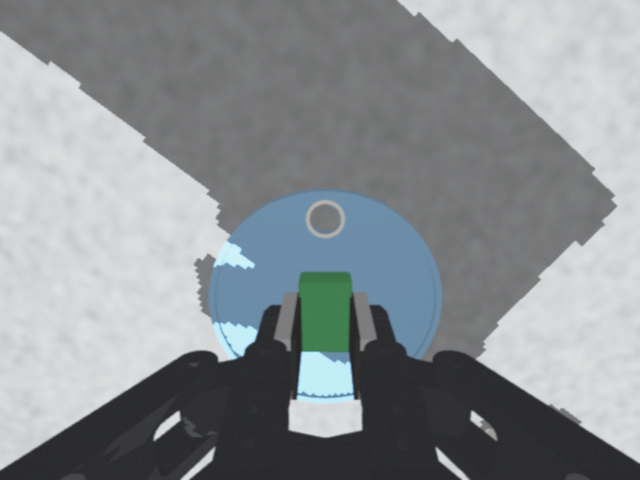

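Request:
move_arm(dp=[[-0.15,0,0],[-0.3,0,0],[-0.36,-0.1,-0.03],[-0.36,-0.2,-0.06],[-0.36,-0.3,-0.09],[-0.36,-0.4,-0.12],[-0.35,-0.5,-0.15],[-0.334,-0.6,-0.181],[-0.334,-0.602,-0.181],[-0.334,-0.602,-0.181]], angular=[[0,0,0],[0,0,0],[0.08,0,0],[0.16,0,0],[0.24,0,0],[0.32,0,0],[0.4,0,0],[0.49,0.001,0],[0.49,0.001,0],[0.49,0.001,0]], hand=[1,1,1,1,1,1,1,1,1,1])

```text
time: 14.55
tool_pos: [0.5291, 0.0547, 0.1591]
tool_rot: [0.076, 1.57, -0.075]
ft_force: [-0.1, -0.3, -0.2]
gripper_width: 0.0179
```

Run:
```python
from h import *
s();c=shot("wrist","w10"); crop(c,285,190,80,70,"w10c",6)
```

```text
t 14.55 p [0.5291 0.0547 0.1591] yaw 84.51 tilt x [-1.e-03  4.e-04 -1.e+00] F [-0.1 -0.3 -0.2] M [ 0.04 -0.01  0.07] w 0.0179 q [ 0.42  0.62 -0.95  1.91  0.62  0.94  0.65]
w10c scale 6
```

View pics/w10c.png

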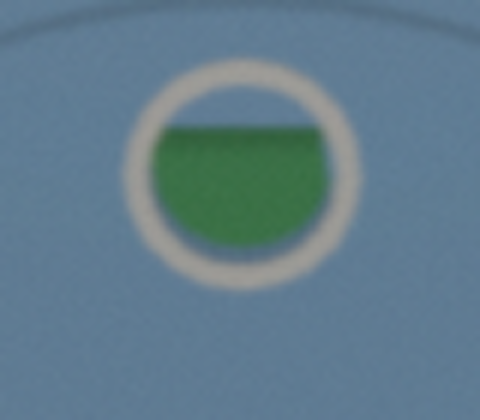

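Run:
```python
from h import *
st=r.read_state(); c=shot("wrist")
C=R.from_rotvec(st["tool_rot"])
for d in (.0205,.0223):
  P=px(c,[[325.3,219.2]],st["tool_pos"][2]-d,st)[0]
  print("hole in tool",C.inv().apply(P-st["tool_pos"]).round(4))
mv([.5302,.0543,.0615],down(np.radians(84.42)))
```

```text
hole in tool [ 0.0205  0.0005 -0.0374]
hole in tool [ 0.0223  0.0005 -0.037 ]
dp [0.2436, -0.0028, 0.0036] ang [0.002, -0.0007, -0.0002] rows>= 1.6
```

Request:
move_arm(dp=[[0.05,-0.002,0.0035],[0.09,-0.002,0.0035],[0.11,-0.002,0.0035],[0.13,-0.002,0.0035],[0.15,-0.002,0.0035],[0.17,-0.002,0.0035],[0.19,-0.002,0.0035],[0.21,-0.002,0.0035],[0.225,-0.002,0.0035],[0.235,-0.002,0.0035]], angular=[[0.001,0,0],[0.001,0,0],[0.001,0,0],[0.001,0,0],[0.001,0,0],[0.001,0,0],[0.001,0,0],[0.001,0,0],[0.001,0,0],[0.001,0,0]], hand=[1,1,1,1,1,1,1,1,1,1])

```text
time: 15.9
tool_pos: [0.5303, 0.0532, 0.0638]
tool_rot: [0.077, 1.572, -0.077]
ft_force: [-0.0, 0.9, -0.7]
gripper_width: 0.0182
```

Run:
```python
from h import *
s();c=shot("wrist","w11");mv([.5302,.0543,.0623],down(np.radians(84.42)))
```

```text
t 15.9 p [0.5303 0.0532 0.0638] yaw 84.37 tilt x [-2.1e-03 -3.0e-04 -1.0e+00] F [-0.   0.9 -0.7] M [-0.01 -0.03  0.01] w 0.0182 q [ 0.34  0.73 -0.83  1.99  0.79  0.77  0.51]
dp [0.0031, 0.0029, -0.0001] ang [-0.0006, -0.0016, 0.0004] rows>= 0.0
```

View pics/w11.png

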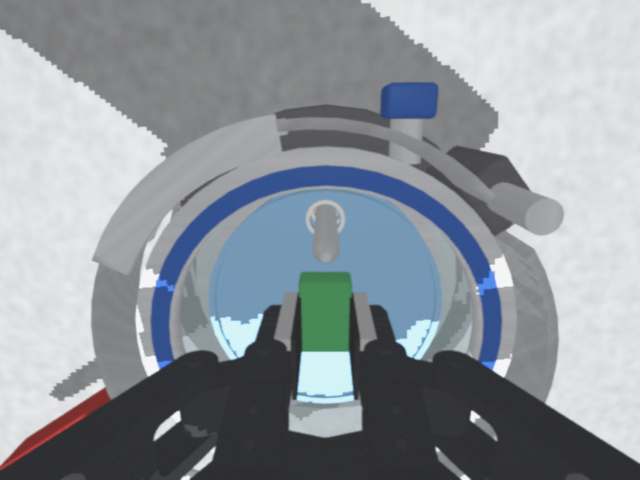

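Go down the last millimetre and a half, release, rise.

Request:
move_arm(dp=[[0.003,0.003,0],[0.004,0.003,0],[0.004,0.003,0],[0.004,0.003,0],[0.004,0.003,0],[0,0.003,0],[-0.08,0.003,0],[-0.18,0.003,0],[-0.28,0.003,0],[-0.32,0.003,0]], angular=[[0,0,0],[0,0,0],[0,0,0],[0,0,0],[0,0,0],[0,0,0],[0,0,0],[0,0,0],[0,0,0],[0,0,0]], hand=[1,1,0.25,0.25,0.25,0.25,0.25,0.25,0,0])

```text
time: 17.2
tool_pos: [0.5313, 0.0548, 0.1944]
tool_rot: [0.077, 1.569, -0.077]
ft_force: [0.6, 0.1, -0.3]
gripper_width: 0.0428
```

Run:
```python
from h import *
s();c=shot("wrist","w12");c=shot("top","t12");c=shot("scene","s12")
crop(c,300,220,110,90,"s12c",6)
```

```text
t 17.2 p [0.5313 0.0548 0.1944] yaw 84.36 tilt x [ 8.e-04  0.e+00 -1.e+00] F [ 0.6  0.1 -0.3] M [ 0.02 -0.06 -0.04] w 0.0428 q [ 0.45  0.58 -0.98  1.86  0.57  1.01  0.7 ]
s12c scale 6
```

View pics/w12.png

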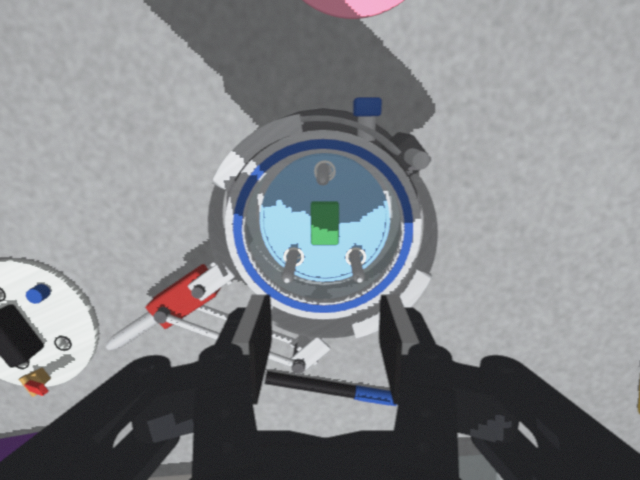

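View pics/t12.png

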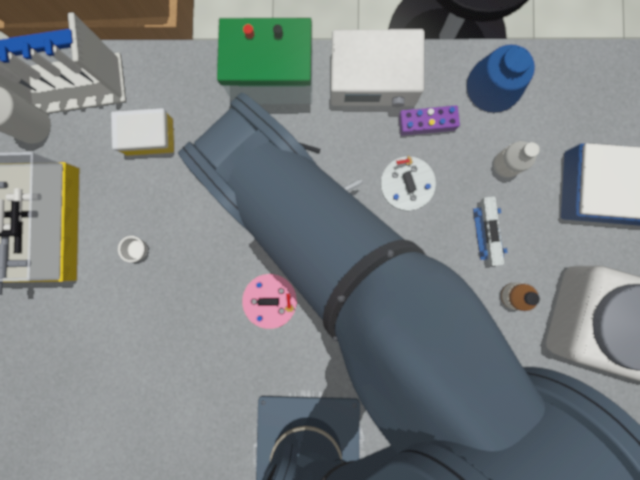

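View pics/s12c.png

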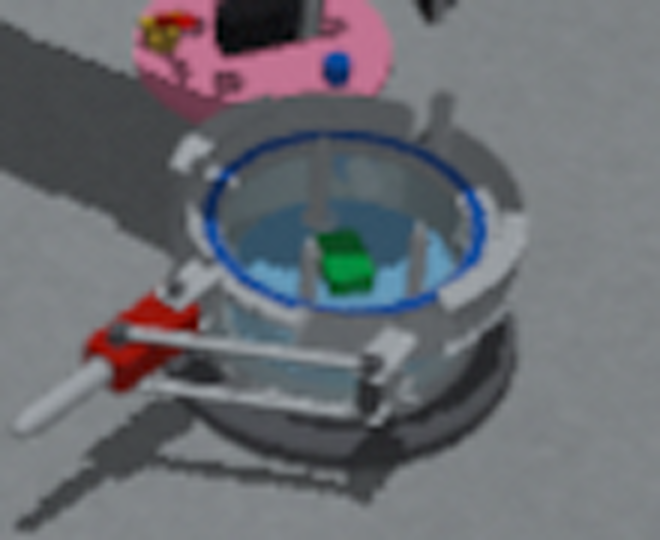

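Run:
```python
from h import *
mv([.6055,-.2243,.20],down(np.radians(107)))
```

```text
dp [-0.0193, -0.6743, 0.2546] ang [-0.2518, -0.0009, 0.0004] rows>= 4.6
```

Request:
move_arm(dp=[[-0.01,-0.1,0.04],[-0.02,-0.2,0.08],[-0.02,-0.33,0.12],[-0.02,-0.46,0.17],[-0.02,-0.58,0.22],[-0.02,-0.674,0.2546],[-0.02,-0.674,0.2546],[-0.02,-0.674,0.2546],[-0.02,-0.674,0.2546],[-0.02,-0.674,0.2546]], angular=[[-0.04,0,0],[-0.08,0,0],[-0.13,0,0],[-0.18,0,0],[-0.22,0,0],[-0.25,0,0],[-0.25,0,0],[-0.25,0,0],[-0.25,0,0],[-0.25,0,0]], hand=[-0.1,-0.1,-0.1,-0.1,-0.1,-0.1,-0.1,-0.1,-0.1,-0.1])

```text
time: 18.6
tool_pos: [0.6056, -0.2228, 0.2002]
tool_rot: [-0.233, 1.56, 0.232]
ft_force: [-0.4, 0.3, 0.0]
gripper_width: 0.0469
```

Run:
```python
from h import *
s();c=shot("wrist","w13")
import pickle; pickle.dump(c,open("w13.pkl","wb"))
crop(c,240,120,170,180,"w13c",3.3)
```

```text
t 18.6 p [ 0.6056 -0.2228  0.2002] yaw 106.96 tilt x [-2.e-03 -5.e-04 -1.e+00] F [-0.4  0.3  0. ] M [-0.04  0.02  0.03] w 0.0469 q [ 0.85  0.76 -1.05  1.56  0.69  1.23  1.54]
w13c scale 3.3
```

View pics/w13.png

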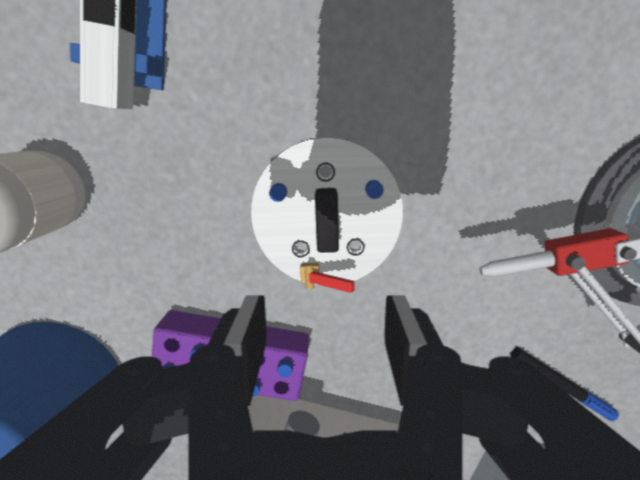

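View pics/w13c.png

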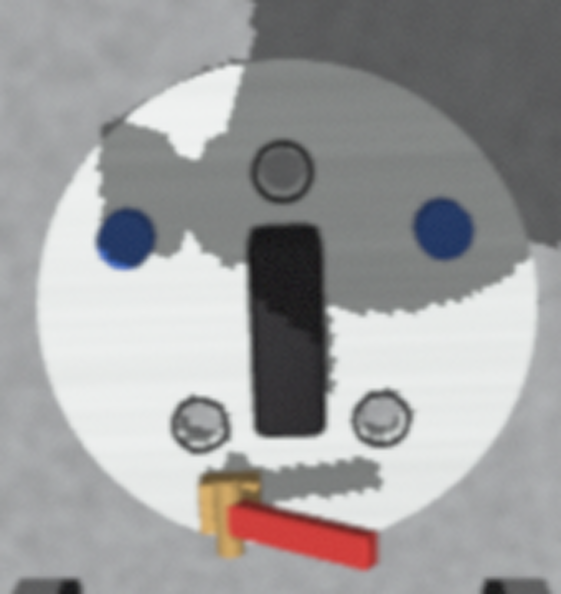

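Run:
```python
from h import *
import pickle; c=pickle.load(open("w13.pkl","rb"))
f=lambda u,v:[240+u/3.3,120+v/3.3]
a=fit3(px(c,[f(282,171),f(200,424),f(382,417)],.008,c["st"])); print(a)
mv([*a[0],.028],down(np.radians(a[1]+90)))
# clamp lever points
print("tip",px(c,[[484,269]],.066,c["st"]).round(4), "pivot?",px(c,[[627,252]],.07,c["st"]).round(4))
```

```text
(array([ 0.6083, -0.2203]), np.float64(19.09), [[0.0002, 0.0001], [0.0, -0.0001], [-0.0002, -0.0]])
dp [0.4308, 0.0046, 0.0092] ang [-0.0239, -0.0012, -0.0] rows>= 2.8
tip [[ 0.5994 -0.1087  0.066 ]] pivot? [[ 0.5588 -0.023   0.07  ]]
```

Request:
move_arm(dp=[[0.1,0.004,0.009],[0.2,0.0045,0.009],[0.3,0.0045,0.009],[0.38,0.0045,0.009],[0.42,0.0045,0.009],[0.42,0.0045,0.009],[0.42,0.0045,0.009],[0.42,0.0045,0.009],[0.42,0.0045,0.009],[0.42,0.0045,0.009]], angular=[[-0.024,-0.001,0],[-0.024,-0.001,0],[-0.024,-0.001,0],[-0.024,-0.001,0],[-0.024,-0.001,0],[-0.024,-0.001,0],[-0.024,-0.001,0],[-0.024,-0.001,0],[-0.024,-0.001,0],[-0.024,-0.001,0]], hand=[-0.1,-0.1,-0.1,-0.1,-0.1,-0.1,1,1,1,1])

```text
time: 19.9
tool_pos: [0.6091, -0.2209, 0.0339]
tool_rot: [-0.261, 1.553, 0.26]
ft_force: [-0.9, 0.4, 6.6]
gripper_width: 0.0165
```

Run:
```python
from h import *
s();c=shot("wrist","w14");mv([.5295,.0544,.17],down(np.radians(84.42)))
```

```text
t 19.9 p [ 0.6091 -0.2209  0.0339] yaw 109.03 tilt x [ 1.9e-03 -2.0e-04 -1.0e+00] F [-0.9  0.4  6.6] M [ 0.22  0.27 -0.06] w 0.0165 q [ 0.79  0.94 -0.93  1.7   0.89  0.98  1.42]
dp [-0.3408, 0.7154, 0.0369] ang [0.2734, 0.0012, 0.0003] rows>= 5.1
```

View pics/w14.png

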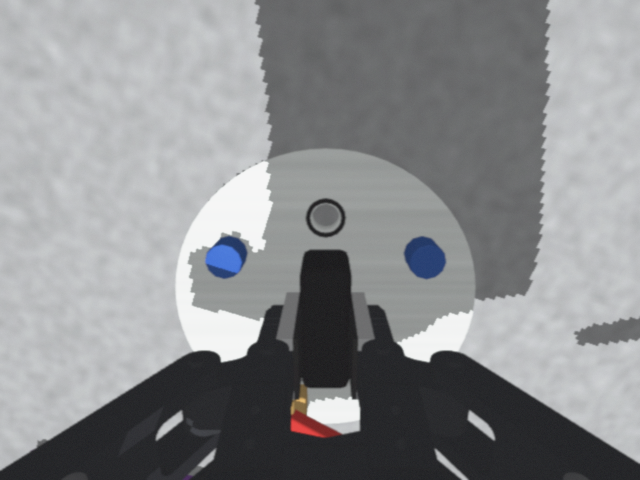

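Request:
move_arm(dp=[[-0.12,0,0],[-0.24,0,0],[-0.34,0,0],[-0.36,0.14,0.007],[-0.36,0.28,0.014],[-0.36,0.42,0.021],[-0.35,0.56,0.028],[-0.341,0.68,0.035],[-0.341,0.715,0.037],[-0.341,0.715,0.037]], angular=[[0,0,0],[0,0,0],[0,0,0],[0.06,0,0],[0.12,0,0],[0.18,0,0],[0.23,0.001,0],[0.273,0.001,0],[0.273,0.001,0],[0.273,0.001,0]], hand=[1,1,1,1,1,1,1,1,1,1])

```text
time: 21.2
tool_pos: [0.5289, 0.0547, 0.1691]
tool_rot: [0.073, 1.571, -0.074]
ft_force: [0.2, 0.2, -3.9]
gripper_width: 0.0164
```

Run:
```python
from h import *
s();c=shot("wrist","w15");crop(c,170,100,300,260,"w15c",2.6)
import pickle; pickle.dump(c,open("w15.pkl","wb"))
```

```text
t 21.2 p [0.5289 0.0547 0.1691] yaw 84.61 tilt x [-1.4e-03 -5.0e-04 -1.0e+00] F [ 0.2  0.2 -3.9] M [-0.01 -0.01  0.01] w 0.0164 q [ 0.43  0.6  -0.96  1.9   0.6   0.96  0.66]
w15c scale 2.6
```

View pics/w15c.png

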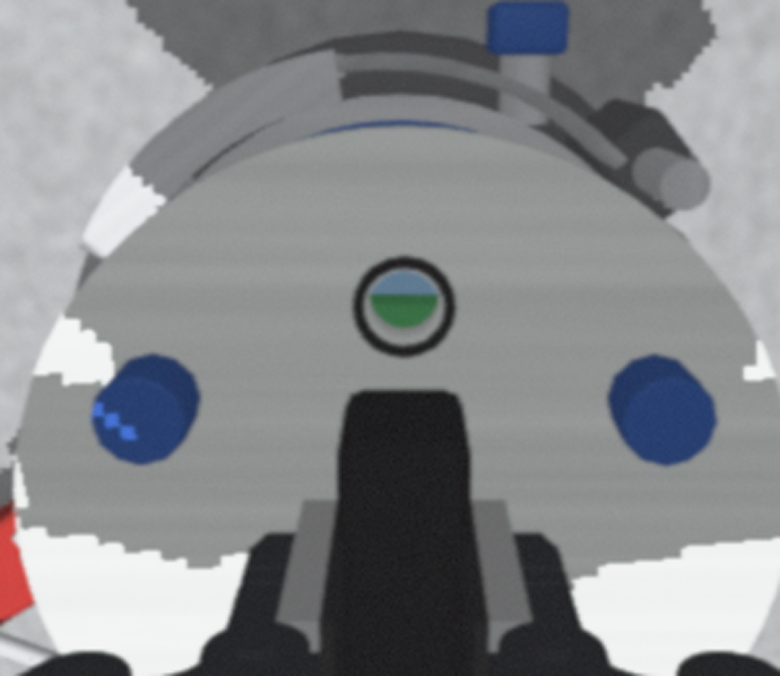

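Run:
```python
from h import *
st=r.read_state()
import pickle; c=pickle.load(open("w15.pkl","rb")); st=c["st"]
C=R.from_rotvec(st["tool_rot"])
for d in (.024,.0259):
  P=px(c,[[325.4,217.7]],st["tool_pos"][2]-d,st)[0]
  print("hole in tool",C.inv().apply(P-st["tool_pos"]).round(4))
mv([.5298,.0546,.104],down(np.radians(84.42)))
```

```text
hole in tool [ 0.0241  0.0005 -0.0371]
hole in tool [ 0.0259  0.0005 -0.0366]
dp [0.162, 0.0037, 0.0013] ang [0.0007, -0.001, 0.0007] rows>= 1.0
```

Run:
```python
from h import *
for i in range(4):
    print(r.read_state()["time"],r.read_state()["tool_pos"].round(4)); cams.capture("wrist")
mv([.5299,.0544,.104],down(np.radians(84.42)))
```

```text
21.25 [0.5292 0.0532 0.1688]
21.3 [0.5294 0.0525 0.1686]
21.35 [0.5294 0.0522 0.1685]
21.4 [0.5294 0.0522 0.1684]
dp [0.161, 0.0052, 0.0013] ang [-0.0011, -0.0014, 0.0004] rows>= 1.0
```

Request:
move_arm(dp=[[0.03,0.005,0.001],[0.06,0.005,0.001],[0.08,0.005,0.001],[0.1,0.005,0.001],[0.11,0.005,0.001],[0.12,0.005,0.001],[0.13,0.005,0.001],[0.14,0.005,0.001],[0.15,0.005,0.001],[0.15,0.005,0.001]], angular=[[-0.001,-0.001,0],[-0.001,-0.001,0],[-0.001,-0.001,0],[-0.001,-0.001,0],[-0.001,-0.001,0],[-0.001,-0.001,0],[-0.001,-0.001,0],[-0.001,-0.001,0],[-0.001,-0.001,0],[-0.001,-0.001,0]], hand=[1,1,1,1,1,1,1,1,1,1])

```text
time: 22.7
tool_pos: [0.5293, 0.0554, 0.1082]
tool_rot: [0.074, 1.571, -0.076]
ft_force: [0.0, -3.9, -6.5]
gripper_width: 0.017
```

Run:
```python
from h import *
c=shot("wrist","w16");c=shot("wrist");s();mv([.5299,.0544,.104],down(np.radians(84.42)))
```

```text
t 22.8 p [0.5293 0.0555 0.1084] yaw 84.53 tilt x [-1.1e-03 -9.0e-04 -1.0e+00] F [ 0.1 -2.8 -6.3] M [-0.89 -0.08  0.03] w 0.0165 q [ 0.38  0.68 -0.89  1.96  0.71  0.85  0.57]
dp [0.0109, -0.0025, 0.0019] ang [0.0013, -0.0007, 0.0006] rows>= 0.1
```

View pics/w16.png

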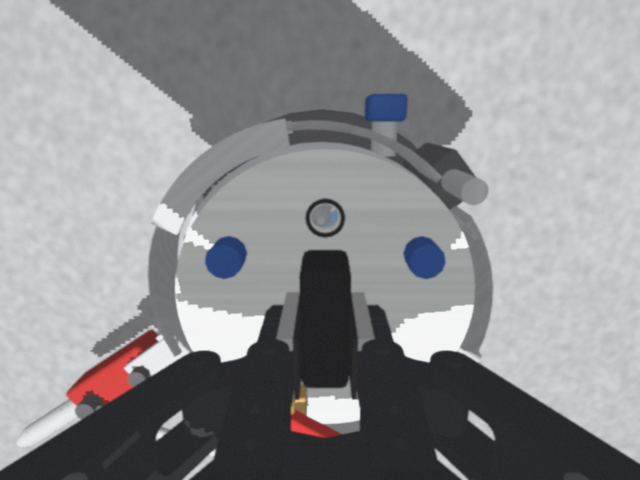

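Request:
move_arm(dp=[[0.002,-0.003,0.001],[0.006,-0.003,0.001],[0.011,-0.003,0.001],[0.012,-0.003,0.001],[0.012,-0.003,0.001],[0.012,-0.003,0.001],[0.012,-0.003,0.001],[0.012,-0.003,0.001],[0.012,-0.003,0.001],[0.012,-0.003,0.001]], angular=[[0,0,0],[0,0,0],[0,0,0],[0,0,0],[0,0,0],[0,0,0],[0,0,0],[0,0,0],[0,0,0],[0,0,0]], hand=[1,1,1,1,1,1,0.4,0.3,0.3,0.3])

```text
time: 24.05
tool_pos: [0.5298, 0.0548, 0.1039]
tool_rot: [0.075, 1.57, -0.075]
ft_force: [-0.7, 0.7, -0.1]
gripper_width: 0.0299
```

Run:
```python
from h import *
s();mv([.5299,.0544,.25],down(np.radians(84.42)))
```

```text
t 24.05 p [0.5298 0.0548 0.1039] yaw 84.54 tilt x [-3.e-04 -1.e-04 -1.e+00] F [-0.7  0.7 -0.1] M [-0.   -0.02 -0.02] w 0.0299 q [ 0.37  0.68 -0.89  1.96  0.71  0.84  0.57]
dp [-0.3652, -0.001, 0.0002] ang [0.0014, -0.0002, 0.0001] rows>= 2.3
```

Run:
```python
from h import *
mv([.60,-.11,.25],down(np.radians(27)))
```

```text
dp [-0.3653, -0.3934, 0.2137] ang [0.6394, -0.0001, 0.0002] rows>= 5.4
```

Request:
move_arm(dp=[[-0.12,0,0],[-0.24,0,0],[-0.36,-0.05,0.03],[-0.365,-0.15,0.08],[-0.365,-0.27,0.14],[-0.365,-0.393,0.214],[-0.365,-0.393,0.214],[-0.365,-0.393,0.214],[-0.365,-0.393,0.214],[-0.365,-0.393,0.214]], angular=[[0,0,0],[0,0,0],[0.1,0,0],[0.2,0,0],[0.3,0,0],[0.4,0,0],[0.5,0,0],[0.6,0,0],[0.64,0,0],[0.64,0,0]], hand=[0.3,0.3,0,-0.2,-0.2,-0.2,-0.2,-0.2,-0.2,-0.2])

```text
time: 25.3
tool_pos: [0.6, -0.1097, 0.2498]
tool_rot: [0.855, 1.396, -0.856]
ft_force: [-0.3, 0.3, -0.6]
gripper_width: 0.0509
```

Run:
```python
from h import *
c=shot("scene","s17");crop(c,290,200,120,100,"s17c",6)
c=shot("wrist","w17");s()
import pickle; pickle.dump(c,open("w17.pkl","wb"))
```

```text
s17c scale 6
t 25.4 p [ 0.6    -0.1098  0.2498] yaw 27.05 tilt x [-5.e-04 -2.e-04 -1.e+00] F [-0.4  0.7  0.5] M [ 0.02  0.03 -0.06] w 0.051 q [ 0.55  0.55 -0.72  1.6   0.39  1.14  0.21]
```

View pics/w17.png

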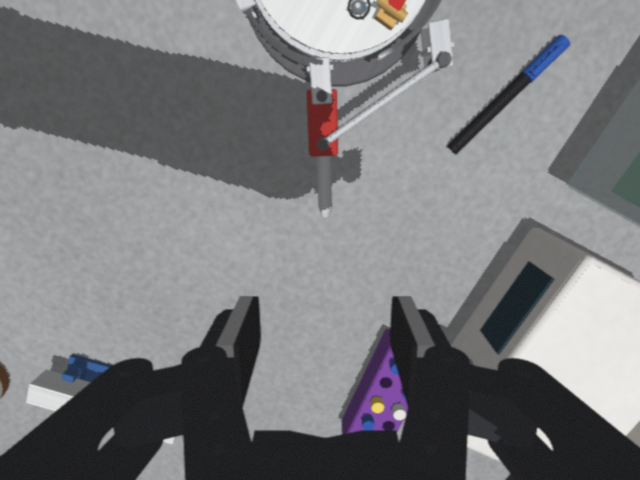

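View pics/s17c.png

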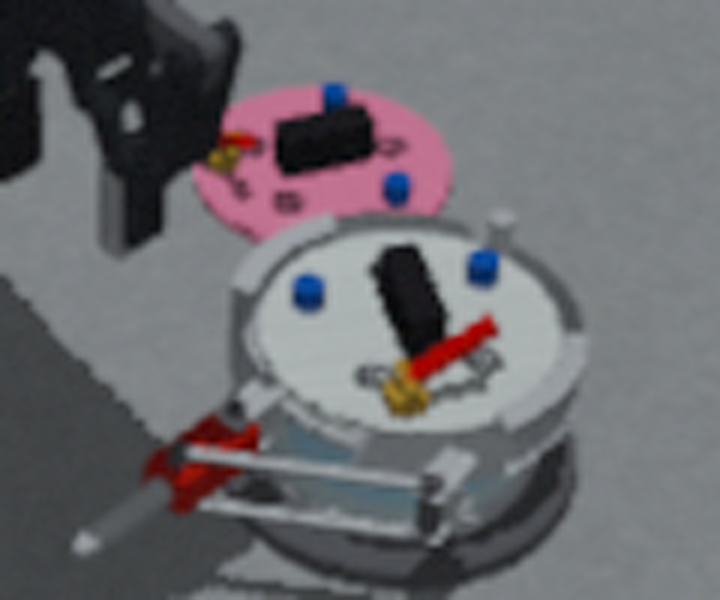

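Run:
```python
from h import *
import pickle; c=pickle.load(open("w17.pkl","rb"))
crop(c,280,50,90,180,"w17c",3.3)
```

```text
w17c scale 3.3
```

View pics/w17c.png

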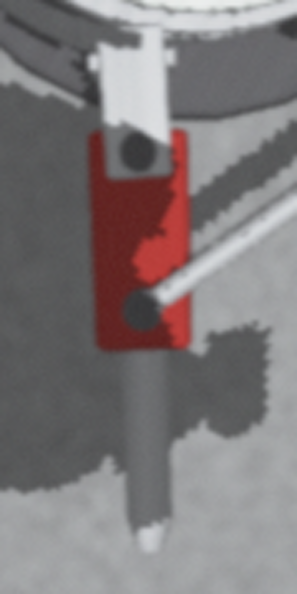

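Run:
```python
from h import *
import pickle; c=pickle.load(open("w17.pkl","rb"));st=c["st"]
f=lambda u,v:[280+u/3.3,50+v/3.3]
P=px(c,[f(145,360),f(150,549)],.066,st); P2=px(c,[f(138,152)],.075,st)
d=P[1]-P[0]; print(P.round(4),np.linalg.norm(d),np.degrees(np.arctan2(d[1],d[0])),P2)
u=P[1]-P2[0];print(np.hypot(*u[:2]),np.degrees(np.arctan2(u[1],u[0])))
mv([.50,-.405,.20],down(np.radians(98)))
c=shot("top");crop(c,460,185,60,90,"t17",6.6)
```

```text
[[ 0.5804 -0.0705  0.066 ]
 [ 0.6019 -0.1101  0.066 ]] 0.045113009230670124 -61.479135851641026 [[ 0.55861039 -0.03105604  0.075     ]]
0.09014605553238515 -61.30299330306856
dp [0.1247, -0.5583, 0.5436] ang [-0.7883, -0.0003, 0.0003] rows>= 6.6
t17 scale 6.6
```

View pics/t17.png

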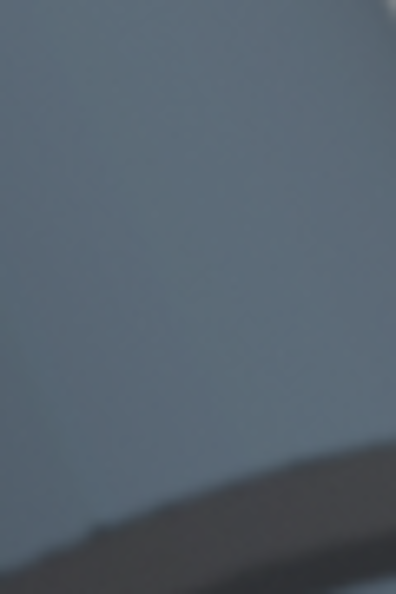

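Request:
move_arm(dp=[[0.01,-0.08,0.08],[0.02,-0.16,0.16],[0.04,-0.24,0.24],[0.06,-0.32,0.32],[0.08,-0.4,0.4],[0.1,-0.48,0.47],[0.12,-0.558,0.544],[0.125,-0.558,0.544],[0.125,-0.558,0.544],[0.125,-0.558,0.544]], angular=[[-0.11,0,0],[-0.22,0,0],[-0.33,0,0],[-0.44,0,0],[-0.55,0,0],[-0.66,0,0],[-0.75,0,0],[-0.788,0,0],[-0.788,0,0],[-0.788,0,0]], hand=[-0.2,-0.2,-0.2,-0.2,-0.2,-0.2,-0.2,-0.2,-0.2,-0.2])

```text
time: 26.7
tool_pos: [0.5002, -0.4043, 0.2002]
tool_rot: [-0.108, 1.568, 0.108]
ft_force: [0.5, 0.6, -0.6]
gripper_width: 0.051
```

Run:
```python
from h import *
c=shot("wrist","w18");s()
import pickle; pickle.dump(c,open("w18.pkl","wb"))
```

```text
t 26.75 p [ 0.5002 -0.4043  0.2003] yaw 97.89 tilt x [ 0.e+00 -4.e-04 -1.e+00] F [-1.   1.   0.6] M [ 0.   -0.03  0.02] w 0.0514 q [ 1.16  0.74 -1.01  1.57  0.66  1.2   1.74]
```

View pics/w18.png

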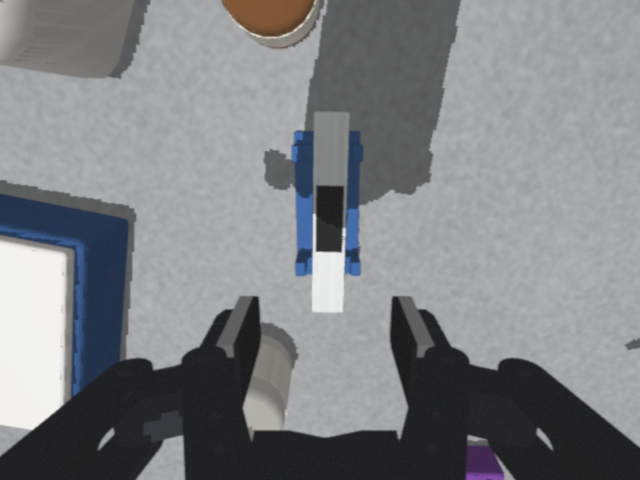

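Run:
```python
from h import *
import pickle; c=pickle.load(open("w18.pkl","rb"))
crop(c,270,100,120,220,"w18c",2.7)
```

```text
w18c scale 2.7
```

View pics/w18c.png

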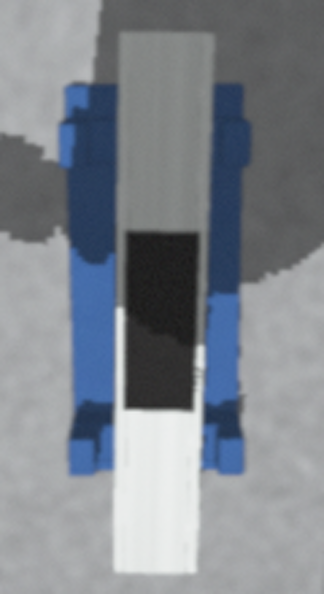

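Run:
```python
from h import *
import pickle; c=pickle.load(open("w18.pkl","rb"));st=c["st"]
f=lambda u,v:[270+u/2.7,100+v/2.7]
P=px(c,[f(166,32),f(156,573),f(118,32),f(214,32),f(114,573),f(198,573)],.044,st)
d=P[1]-P[0]; print(P.round(4),np.linalg.norm(d),np.degrees(np.arctan2(d[1],d[0])),(P[0]+P[1])/2, np.linalg.norm(P[2]-P[3]),np.linalg.norm(P[4]-P[5]))
Q=px(c,[f(60,143),f(250,143),f(68,452),f(244,452)],.032,st);print(Q.round(4),Q.mean(0)); 
m=(P[0]+P[1])/2; a=np.arctan2(d[1],d[0])
mv([m[0],m[1],.036],down(a+np.pi/2))
```

```text
[[ 0.4232 -0.4104  0.044 ]
 [ 0.5719 -0.3921  0.044 ]
 [ 0.4248 -0.4223  0.044 ]
 [ 0.4216 -0.3985  0.044 ]
 [ 0.5736 -0.4042  0.044 ]
 [ 0.5702 -0.38    0.044 ]] 0.14985421018555456 7.021614713627449 [ 0.49755176 -0.40124148  0.044     ] 0.023936049625576907 0.02443182504540923
[[ 0.4549 -0.4344  0.032 ]
 [ 0.448  -0.3839  0.032 ]
 [ 0.5427 -0.4221  0.032 ]
 [ 0.5357 -0.3711  0.032 ]] [ 0.4953498 -0.4028613  0.032    ]
dp [0.4108, 0.0085, -0.0056] ang [0.0097, -0.0, 0.0002] rows>= 2.6
```

Request:
move_arm(dp=[[0.1,0.008,-0.0055],[0.2,0.0085,-0.0055],[0.3,0.0085,-0.0055],[0.37,0.0085,-0.0055],[0.41,0.0085,-0.0055],[0.41,0.0085,-0.0055],[0.41,0.0085,-0.0055],[0.41,0.0085,-0.0055],[0.41,0.0085,-0.0055],[0.41,0.0085,-0.0055]], angular=[[0.01,0,0],[0.01,0,0],[0.01,0,0],[0.01,0,0],[0.01,0,0],[0.01,0,0],[0.01,0,0],[0.01,0,0],[0.01,0,0],[0.01,0,0]], hand=[-0.2,-0.2,-0.2,-0.2,-0.2,-0.2,1,1,1,1])

```text
time: 28.0
tool_pos: [0.4979, -0.4022, 0.0375]
tool_rot: [-0.096, 1.567, 0.094]
ft_force: [-0.5, 1.3, 6.6]
gripper_width: 0.0231
```

Run:
```python
from h import *
c=shot("wrist","w19");s()
mv([.4976,-.4012,.20],down(np.radians(97)))
```

```text
t 28.05 p [ 0.4979 -0.4022  0.0375] yaw 96.96 tilt x [ 0.0015 -0.0013 -1.    ] F [-0.5  0.9  7. ] M [ 0.2   0.11 -0.03] w 0.0229 q [ 1.1   0.91 -0.88  1.72  0.85  0.94  1.56]
dp [-0.4063, 0.0019, 0.0002] ang [-0.0004, 0.0009, 0.0009] rows>= 2.6
```

View pics/w19.png

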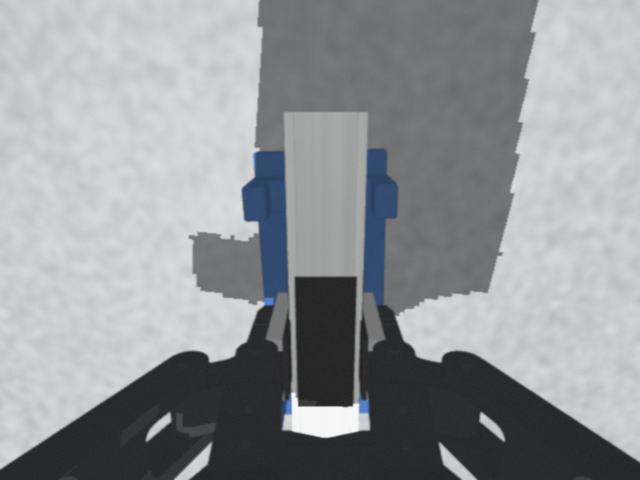

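Run:
```python
from h import *
c=shot("top","t20")
print(px(c,[[401,111],[458,105],[461,127],[403,135]],.046).round(3))
mv([.6472,-.1935,.20],down(np.radians(28.6)))
```

```text
[[ 0.762 -0.199  0.046]
 [ 0.776 -0.326  0.046]
 [ 0.726 -0.332  0.046]
 [ 0.707 -0.204  0.046]]
dp [-0.4065, 0.472, 0.4344] ang [0.7596, 0.0013, 0.0003] rows>= 6.4
```

Request:
move_arm(dp=[[-0.12,0,0],[-0.24,0,0],[-0.36,0.02,0.02],[-0.41,0.1,0.1],[-0.41,0.2,0.18],[-0.41,0.28,0.26],[-0.41,0.36,0.34],[-0.41,0.44,0.4],[-0.407,0.472,0.434],[-0.407,0.472,0.434]], angular=[[0,0,0],[0,0,0],[0.1,0,0],[0.2,0,0],[0.31,0,0],[0.42,0,0],[0.53,0,0],[0.64,0,0],[0.75,0.001,0],[0.76,0.001,0]], hand=[1,1,1,1,1,1,1,1,1,1])

```text
time: 29.35
tool_pos: [0.6472, -0.1912, 0.1991]
tool_rot: [0.833, 1.407, -0.832]
ft_force: [-0.3, 0.2, -2.0]
gripper_width: 0.0227
```

Run:
```python
from h import *
c=shot("wrist","w20");c=shot("wrist");s()
mv([.6472,-.1935,.14],down(np.radians(28.6)))
mv([.6472,-.1935,.0715],down(np.radians(28.6)))
```

```text
t 29.45 p [ 0.646  -0.1943  0.1987] yaw 28.71 tilt x [-2.3e-03 -5.0e-04 -1.0e+00] F [ 0.  -0.6 -1.8] M [-0.05  0.03  0.01] w 0.0232 q [ 0.6   0.69 -0.67  1.49  0.45  1.13  0.34]
dp [0.1467, 0.004, -0.0002] ang [0.0012, -0.0004, 0.0014] rows>= 0.9
dp [0.318, 0.0044, -0.0001] ang [0.0012, -0.0004, 0.0014] rows>= 2.0
```

View pics/w20.png

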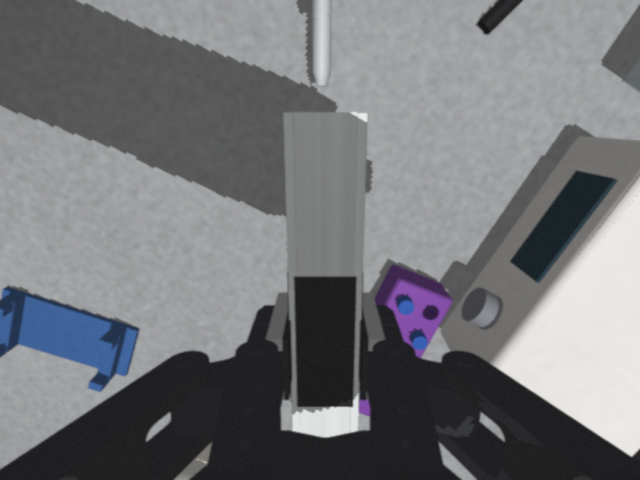

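Run:
```python
from h import *
p=np.array([.5586,-.0311]);u=np.array([np.cos(np.radians(-61.4)),np.sin(np.radians(-61.4))])
print(p+.18*u); mv([*(p+.18*u),.0725],down(np.radians(28.6)))
```

```text
[ 0.64476453 -0.18913694]
dp [0.3155, 0.0043, -0.0125] ang [0.0012, -0.0004, 0.0014] rows>= 2.0
```

Request:
move_arm(dp=[[0,0.004,-0.0125],[0.08,0.004,-0.0125],[0.16,0.004,-0.0125],[0.24,0.004,-0.0125],[0.29,0.004,-0.0125],[0.315,0.004,-0.0125],[0.315,0.004,-0.0125],[0.315,0.004,-0.0125],[0.315,0.004,-0.0125],[0.315,0.004,-0.0125]], angular=[[0.001,0,0.001],[0.001,0,0.001],[0.001,0,0.001],[0.001,0,0.001],[0.001,0,0.001],[0.001,0,0.001],[0.001,0,0.001],[0.001,0,0.001],[0.001,0,0.001],[0.001,0,0.001]], hand=[1,1,1,1,1,1,1,1,1,1])

```text
time: 30.7
tool_pos: [0.6456, -0.1883, 0.0732]
tool_rot: [0.837, 1.404, -0.835]
ft_force: [-0.1, -0.2, -2.7]
gripper_width: 0.0231
```

Run:
```python
from h import *
c=shot("wrist");c=shot("wrist","w21");s()
import pickle; pickle.dump(c,open("w21.pkl","wb"))
crop(c,230,0,180,160,"w21c",3.7)
```

```text
t 30.8 p [ 0.6454 -0.1883  0.0729] yaw 28.48 tilt x [-0.      0.0011 -1.    ] F [ 0.6 -0.3 -1.4] M [ 0.08  0.03 -0.03] w 0.023 q [ 0.56  0.81 -0.61  1.61  0.56  0.9   0.24]
w21c scale 3.7
```

View pics/w21c.png

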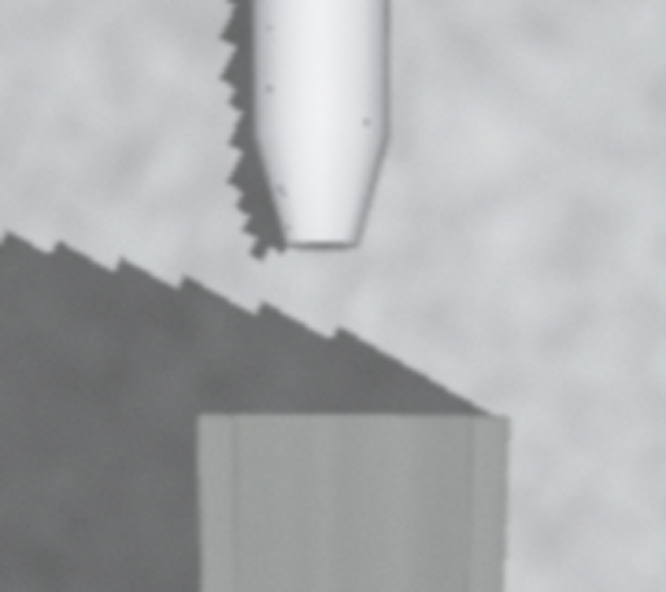

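Request:
move_arm(dp=[[0.003,-0.0065,0],[0.003,-0.0065,-0.01],[0.003,-0.0065,-0.025],[0.003,-0.0065,-0.04],[0.003,-0.0065,-0.055],[0.003,-0.0065,-0.07],[0.003,-0.0065,-0.085],[0.003,-0.0065,-0.1],[0.003,-0.0065,-0.1],[0.003,-0.0065,-0.1]], angular=[[0.001,0,0],[0.001,0,0],[0.001,0,0],[0.001,0,0],[0.001,0,0],[0.001,0,0],[0.001,0,0],[0.001,0,0],[0.001,0,0],[0.001,0,0]], hand=[1,1,1,1,1,1,1,1,1,1])

```text
time: 32.05
tool_pos: [0.624, -0.1545, 0.0715]
tool_rot: [0.838, 1.404, -0.837]
ft_force: [-0.6, -0.5, -2.4]
gripper_width: 0.0231
```

Run:
```python
from h import *
c=shot("wrist");c=shot("wrist","w22");s()
```

```text
t 32.15 p [ 0.624  -0.1546  0.0714] yaw 28.37 tilt x [-3.0e-04  1.2e-03 -1.0e+00] F [ 0.8 -0.  -1.7] M [ 0.04 -0.01 -0.02] w 0.0227 q [ 0.53  0.78 -0.6   1.7   0.56  0.85  0.17]
```

View pics/w22.png

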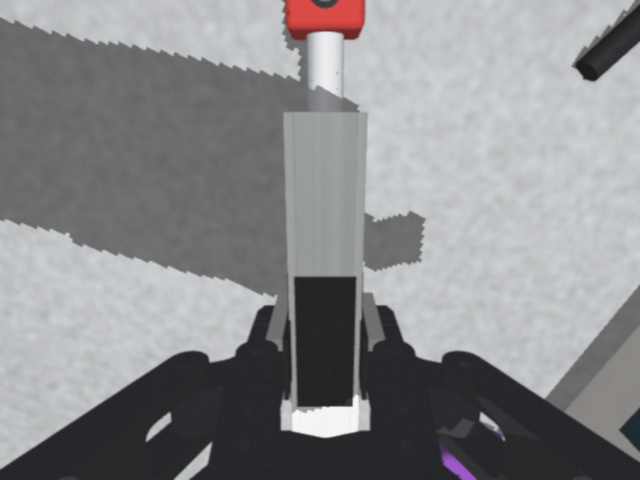

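Request:
move_arm(dp=[[0,0,-0.012],[0,0,-0.024],[0,0,-0.036],[0,0,-0.044],[0,0,-0.049],[0,0,-0.052],[0,0,-0.054],[0,0,-0.055],[0,0,-0.055],[0,0,-0.055]], angular=[[0,0,0],[0,0,0],[0,0,0],[0,0,0],[0,0,0],[0,0,0],[0,0,0],[0,0,0],[0,0,0],[0,0,0]], hand=[1,1,1,1,1,1,1,1,1,1])

```text
time: 33.4
tool_pos: [0.6137, -0.1355, 0.0716]
tool_rot: [0.838, 1.404, -0.837]
ft_force: [1.2, -3.2, -1.6]
gripper_width: 0.0232
```

Run:
```python
from h import *
c=shot("wrist");c=shot("wrist","w23");s()
```

```text
t 33.5 p [ 0.6137 -0.1355  0.0716] yaw 28.36 tilt x [ 1.e-04  8.e-04 -1.e+00] F [ 2.  -3.9 -1.4] M [-0.83 -0.43  0.04] w 0.0227 q [ 0.5   0.76 -0.6   1.74  0.56  0.82  0.13]
```

View pics/w23.png

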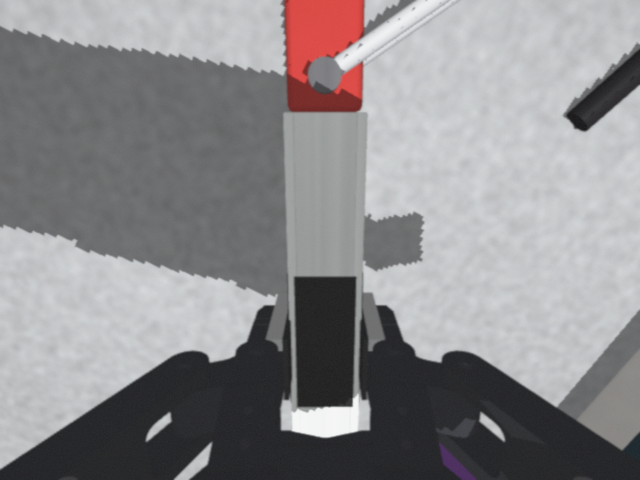

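```bash
cat > arc.py <<'E'
from h import *
def rows(th0,th1,n,L=.118,sh=.010,dirsh=(.95,.3),toolyaw=None,res=True):
    # from current lever-angle est th0 -> th1 (deg); returns dp/ang rel. to current tool
    a0=np.radians(-61.4-th0); C=R.from_rotvec(r.read_state()["tool_rot"])
    fr=lambda t:(1-np.cos(np.pi*min(t,79)/79))/2
    u=lambda t:np.array([np.cos(np.radians(-61.4-t)),np.sin(np.radians(-61.4-t)),0])
    d=np.array([*dirsh,0]);d/=np.linalg.norm(d)
    D=[];A=[]
    for k in range(1,11):
        t=th0+(th1-th0)*min(k/n,1)
        p=L*(u(t)-u(th0))+sh*(fr(t)-fr(th0))*d
        D.append((C.inv().apply(p)/.4).round(4).tolist()); A.append(round((t-th0)/90,4))
    print(D);print(A)
E
python3 -c "
from arc import *
rows(0,20,8)"
```

```text
[[-0.0, -0.0128, -0.0002], [-0.0, -0.0255, -0.001], [-0.0, -0.038, -0.0023], [-0.0, -0.0503, -0.0041], [-0.0, -0.0624, -0.0064], [-0.0, -0.0743, -0.0093], [-0.0, -0.0859, -0.0127], [-0.0, -0.0973, -0.0167], [-0.0, -0.0973, -0.0167], [-0.0, -0.0973, -0.0167]]
[0.0278, 0.0556, 0.0833, 0.1111, 0.1389, 0.1667, 0.1944, 0.2222, 0.2222, 0.2222]
```

Request:
move_arm(dp=[[0,-0.013,0],[0,-0.0255,-0.0005],[0,-0.038,-0.002],[0,-0.05,-0.004],[0,-0.0625,-0.006],[0,-0.0745,-0.009],[0,-0.086,-0.0125],[0,-0.0975,-0.0165],[0,-0.0975,-0.0165],[0,-0.0975,-0.0165]], angular=[[0.028,0,0],[0.056,0,0],[0.083,0,0],[0.111,0,0],[0.139,0,0],[0.167,0,0],[0.194,0,0],[0.222,0,0],[0.222,0,0],[0.222,0,0]], hand=[1,1,1,1,1,1,1,1,1,1])

```text
time: 34.75
tool_pos: [0.5801, -0.1468, 0.0724]
tool_rot: [1.106, 1.271, -1.094]
ft_force: [14.0, -1.0, -8.2]
gripper_width: 0.0232
```

Run:
```python
from arc import *
c=shot("wrist","w24");s()
rows(20,45,8)
```

```text
t 34.8 p [ 0.5802 -0.1468  0.0724] yaw 8.42 tilt x [ 0.0077  0.0028 -1.    ] F [13.9 -0.4 -8.7] M [-0.54 -2.91 -0.18] w 0.0228 q [ 0.49  0.7  -0.51  1.83  0.49  0.73 -0.14]
[[-0.0001, -0.0149, -0.0006], [-0.0002, -0.0297, -0.002], [-0.0003, -0.0443, -0.0044], [-0.0005, -0.0586, -0.0076], [-0.0006, -0.0727, -0.0117], [-0.0007, -0.0866, -0.0167], [-0.0008, -0.1002, -0.0225], [-0.0009, -0.1134, -0.0291], [-0.0009, -0.1134, -0.0291], [-0.0009, -0.1134, -0.0291]]
[0.0347, 0.0694, 0.1042, 0.1389, 0.1736, 0.2083, 0.2431, 0.2778, 0.2778, 0.2778]
```

View pics/w24.png

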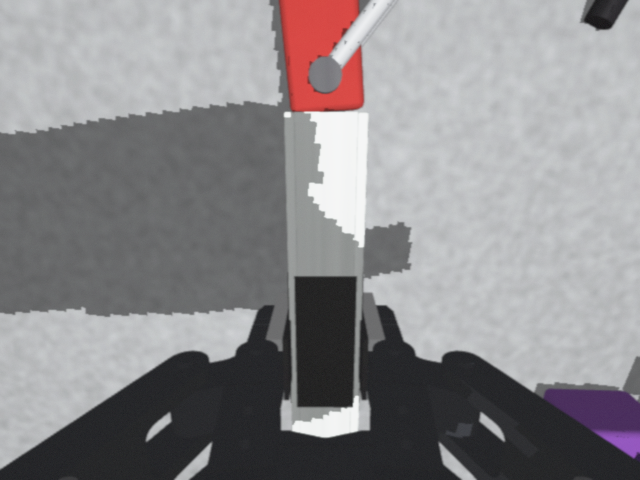

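Request:
move_arm(dp=[[0,-0.015,-0.0005],[0,-0.03,-0.002],[0,-0.0445,-0.0045],[0,-0.0585,-0.0075],[0,-0.0725,-0.0115],[0,-0.0865,-0.0165],[0,-0.1,-0.0225],[0,-0.1135,-0.029],[0,-0.1135,-0.029],[0,-0.1135,-0.029]], angular=[[0.035,0,0],[0.07,0,0],[0.104,0,0],[0.139,0,0],[0.174,0,0],[0.208,0,0],[0.243,0,0],[0.278,0,0],[0.278,0,0],[0.278,0,0]], hand=[1,1,1,1,1,1,1,1,1,1])

```text
time: 36.05
tool_pos: [0.5334, -0.1426, 0.0723]
tool_rot: [1.424, 1.055, -1.412]
ft_force: [12.7, -3.4, -8.7]
gripper_width: 0.0227
```

Run:
```python
from arc import *
c=shot("wrist","w25");s()
rows(45,70,8)
```

```text
t 36.1 p [ 0.5334 -0.1426  0.0723] yaw -16.57 tilt x [ 0.0073  0.0016 -1.    ] F [11.3 -3.8 -7.9] M [-1.05 -2.48  0.13] w 0.0233 q [ 0.43  0.64 -0.38  1.95  0.39  0.62 -0.5 ]
[[-0.0001, -0.0148, -0.0012], [-0.0002, -0.0297, -0.0033], [-0.0003, -0.0445, -0.0062], [-0.0003, -0.0593, -0.0099], [-0.0004, -0.074, -0.0144], [-0.0005, -0.0886, -0.0196], [-0.0006, -0.103, -0.0256], [-0.0006, -0.1173, -0.0323], [-0.0006, -0.1173, -0.0323], [-0.0006, -0.1173, -0.0323]]
[0.0347, 0.0694, 0.1042, 0.1389, 0.1736, 0.2083, 0.2431, 0.2778, 0.2778, 0.2778]
```

View pics/w25.png

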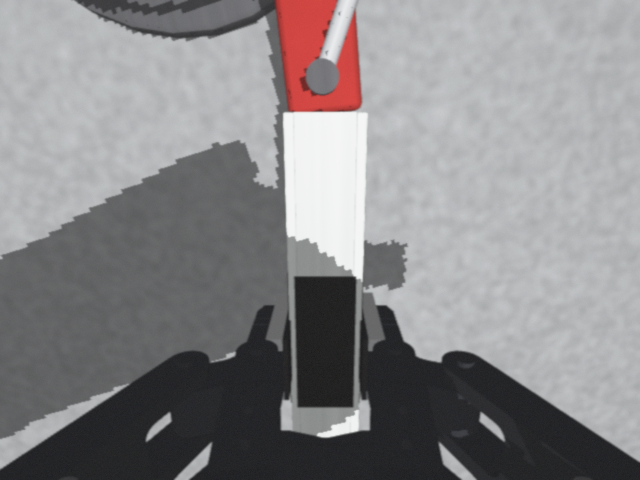

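Good, following well. Continue to 70°.

Request:
move_arm(dp=[[0,-0.015,-0.001],[0,-0.03,-0.003],[0,-0.0445,-0.006],[0,-0.0595,-0.0095],[0,-0.074,-0.014],[0,-0.0885,-0.0195],[0,-0.103,-0.0255],[0,-0.1175,-0.032],[0,-0.1175,-0.032],[0,-0.1175,-0.032]], angular=[[0.035,0,0],[0.07,0,0],[0.104,0,0],[0.139,0,0],[0.174,0,0],[0.208,0,0],[0.243,0,0],[0.278,0,0],[0.278,0,0],[0.278,0,0]], hand=[1,1,1,1,1,1,1,1,1,1])

```text
time: 37.35
tool_pos: [0.4891, -0.1179, 0.072]
tool_rot: [1.724, 0.771, -1.72]
ft_force: [3.9, -6.4, -3.1]
gripper_width: 0.0229
```

Run:
```python
from arc import *
c=shot("wrist","w26");s()
rows(70,90,8)
```

```text
t 37.4 p [ 0.4891 -0.1179  0.072 ] yaw -41.73 tilt x [ 1.9e-03  6.0e-04 -1.0e+00] F [ 3.9 -7.4 -1.3] M [-1.44 -0.75 -0.28] w 0.0228 q [ 0.31  0.58 -0.25  2.08  0.27  0.51 -0.86]
[[-0.0, -0.0127, -0.0005], [-0.0, -0.0254, -0.0015], [-0.0, -0.0381, -0.003], [-0.0, -0.0508, -0.0049], [-0.0001, -0.0635, -0.0073], [-0.0001, -0.076, -0.0103], [-0.0001, -0.0884, -0.0138], [-0.0001, -0.1006, -0.0179], [-0.0001, -0.1006, -0.0179], [-0.0001, -0.1006, -0.0179]]
[0.0278, 0.0556, 0.0833, 0.1111, 0.1389, 0.1667, 0.1944, 0.2222, 0.2222, 0.2222]
```

View pics/w26.png

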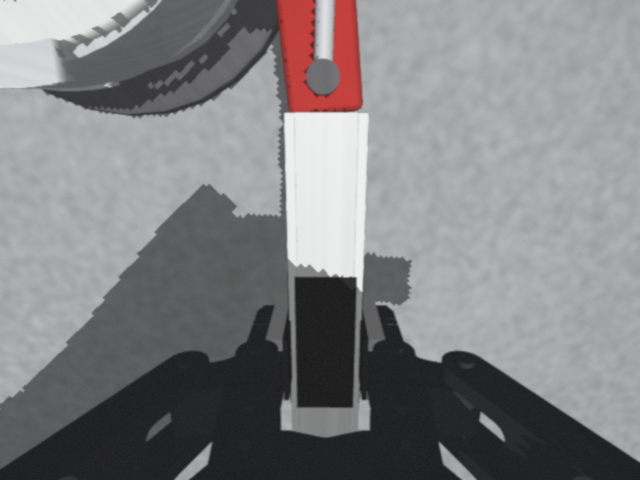

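Request:
move_arm(dp=[[0,-0.0127,0.001],[0,-0.0254,0.0005],[0,-0.038,-0.001],[0,-0.051,-0.003],[0,-0.0635,-0.0055],[0,-0.076,-0.0085],[0,-0.0885,-0.012],[0,-0.093,-0.0135],[0,-0.093,-0.0135],[0,-0.093,-0.0135]], angular=[[0.028,0,0],[0.056,0,0],[0.083,0,0],[0.111,0,0],[0.139,0,0],[0.167,0,0],[0.194,0,0],[0.2,0,0],[0.2,0,0],[0.2,0,0]], hand=[1,1,1,1,1,1,1,1,1,1])

```text
time: 38.65
tool_pos: [0.4645, -0.0892, 0.0718]
tool_rot: [1.925, 0.521, -1.923]
ft_force: [3.3, -6.1, -4.0]
gripper_width: 0.0228
```

Run:
```python
from arc import *
c=shot("wrist","w27");s()
c=shot("top");crop(c,230,140,140,120,"t27",5)
```

```text
t 38.7 p [ 0.4645 -0.0892  0.0718] yaw -59.72 tilt x [ 1.1e-03  4.0e-04 -1.0e+00] F [ 3.1 -6.4 -3.8] M [-1.32 -0.54  0.02] w 0.0231 q [ 0.19  0.55 -0.15  2.16  0.18  0.45 -1.13]
t27 scale 5
```

View pics/w27.png

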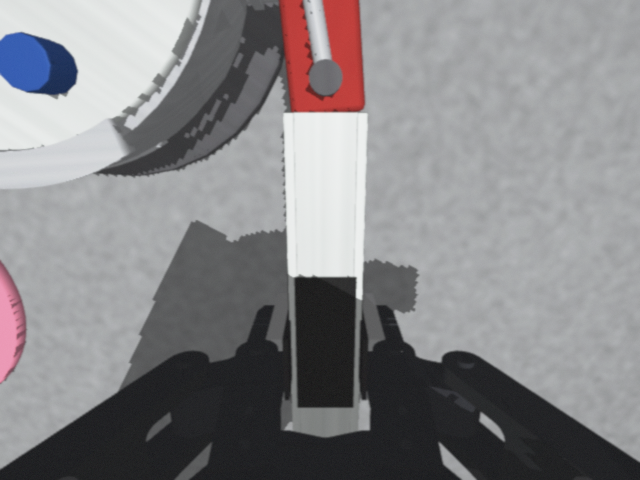

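View pics/t27.png

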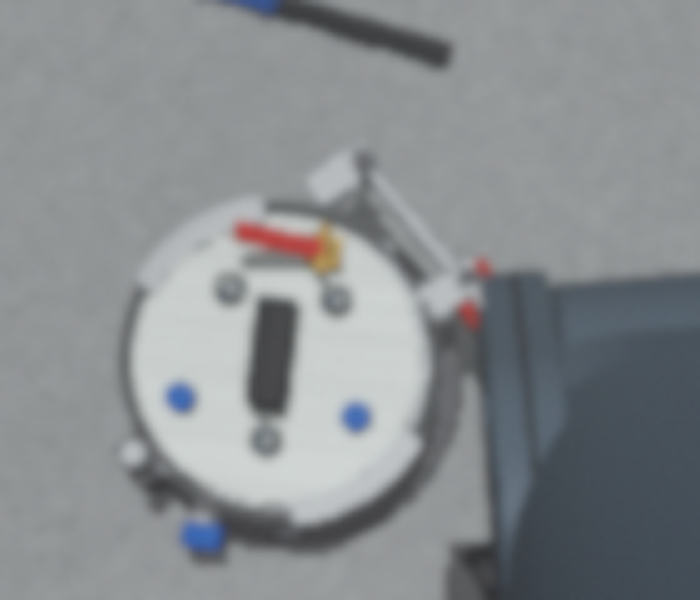

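Request:
move_arm(dp=[[0,-0.005,0],[0,-0.01,0],[0,-0.014,0],[0,-0.014,0],[0,-0.014,0],[0,-0.014,0],[0,-0.014,0],[0,-0.014,0],[0,-0.014,0],[0,-0.014,0]], angular=[[0.01,0,0],[0.02,0,0],[0.03,0,0],[0.03,0,0],[0.03,0,0],[0.03,0,0],[0.03,0,0],[0.03,0,0],[0.03,0,0],[0.03,0,0]], hand=[1,1,1,1,1,1,1,1,1,1])

```text
time: 40.0
tool_pos: [0.4629, -0.0868, 0.072]
tool_rot: [1.956, 0.475, -1.95]
ft_force: [6.4, -17.1, -5.2]
gripper_width: 0.0228
```

Run:
```python
from arc import *
c=shot("wrist","w28");s()
```

```text
t 40.05 p [ 0.463  -0.0867  0.072 ] yaw -62.52 tilt x [ 0.0036 -0.0019 -1.    ] F [  6.4 -16.1  -7.7] M [-3.53 -1.25  0.37] w 0.0231 q [ 0.17  0.54 -0.13  2.16  0.16  0.44 -1.17]
```

View pics/w28.png

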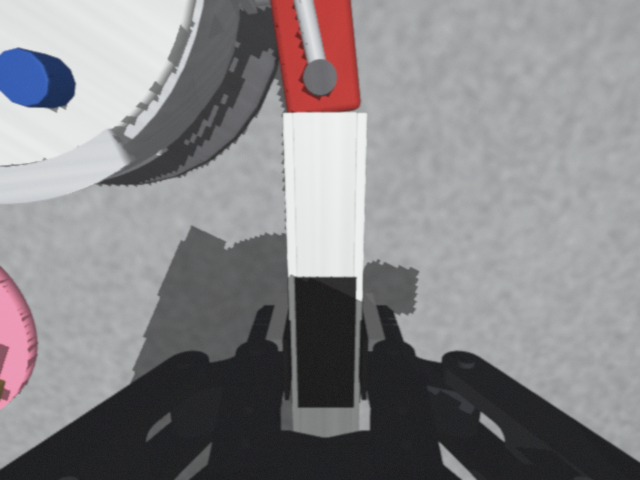

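Run:
```python
from arc import *
st=r.read_state();C=R.from_rotvec(st["tool_rot"]);S=st["tool_pos"]+C.apply([0,0,-.075]);a=np.radians(-147.4)
T=S+.076*np.array([np.cos(a),np.sin(a),0]);T[2]=.0716
print(S,T);mv(T,down(np.radians(-57.4)))
```

```text
[ 0.52950422 -0.05210985  0.07220956] [ 0.46547784 -0.09305643  0.0716    ]
dp [0.0011, 0.0169, 0.0017] ang [-0.0569, -0.0014, -0.0022] rows>= 0.5
```

Request:
move_arm(dp=[[0.001,0.006,0.001],[0.001,0.012,0.0015],[0.001,0.017,0.0015],[0.001,0.017,0.0015],[0.001,0.017,0.0015],[0.001,0.017,0.0015],[0.001,0.017,0.0015],[0.001,0.017,0.0015],[0.001,0.017,0.0015],[0.001,0.017,0.0015]], angular=[[-0.02,0,0],[-0.04,0,0],[-0.057,-0.001,-0.002],[-0.057,-0.001,-0.002],[-0.057,-0.001,-0.002],[-0.057,-0.001,-0.002],[-0.057,-0.001,-0.002],[-0.057,-0.001,-0.002],[-0.057,-0.001,-0.002],[-0.057,-0.001,-0.002]], hand=[1,1,1,1,1,1,1,1,1,1])

```text
time: 41.3
tool_pos: [0.4649, -0.091, 0.0717]
tool_rot: [1.899, 0.558, -1.899]
ft_force: [4.5, -7.0, -0.9]
gripper_width: 0.0229
```

Run:
```python
from arc import *
c=shot("wrist","w29");s();crop(c,240,0,160,130,"w29c",4.5)
```

```text
t 41.35 p [ 0.4649 -0.091   0.0717] yaw -57.36 tilt x [-5.0e-04  2.2e-03 -1.0e+00] F [ 2.7 -6.8 -1.1] M [-1.33 -0.75 -0.27] w 0.0228 q [ 0.21  0.55 -0.16  2.15  0.19  0.46 -1.1 ]
w29c scale 4.5
```

View pics/w29c.png

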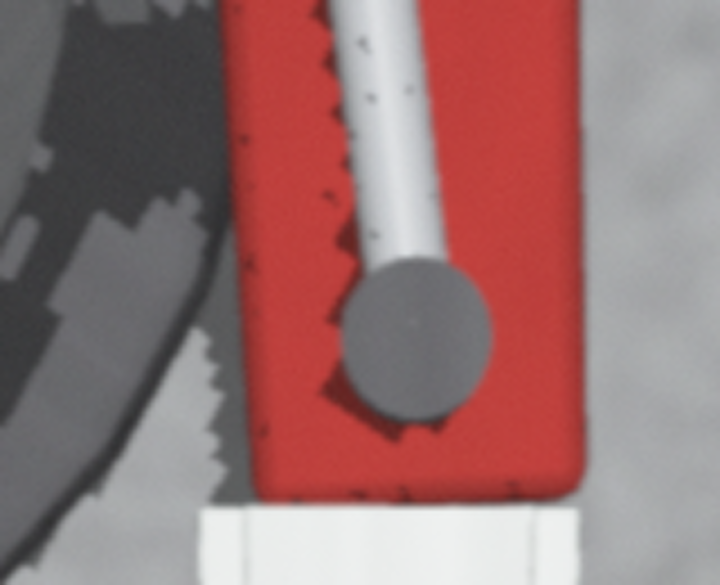

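Request:
move_arm(dp=[[0,0.004,0],[0,0.008,0],[0,0.011,0],[0,0.011,0],[0,0.011,0],[0,0.011,0],[0,0.011,0],[0,0.011,0],[0,0.011,0],[0,0.011,0]], angular=[[-0.01,0,0],[-0.02,0,0],[-0.022,0,0.002],[-0.022,0,0.002],[-0.022,0,0.002],[-0.022,0,0.002],[-0.022,0,0.002],[-0.022,0,0.002],[-0.022,0,0.002],[-0.022,0,0.002]], hand=[1,1,1,1,1,1,1,1,1,1])

```text
time: 42.6
tool_pos: [0.466, -0.0936, 0.0712]
tool_rot: [1.874, 0.588, -1.877]
ft_force: [0.4, -0.5, -1.0]
gripper_width: 0.023
```

Run:
```python
from arc import *
c=shot("wrist","w30");s();crop(c,240,0,160,130,"w30c",4.5)
```

```text
t 42.65 p [ 0.466  -0.0935  0.0712] yaw -55.22 tilt x [-1.6e-03  6.0e-04 -1.0e+00] F [-0.   0.1 -1.3] M [-0.02 -0.    0.01] w 0.0228 q [ 0.22  0.55 -0.17  2.15  0.2   0.46 -1.07]
w30c scale 4.5
```

View pics/w30c.png

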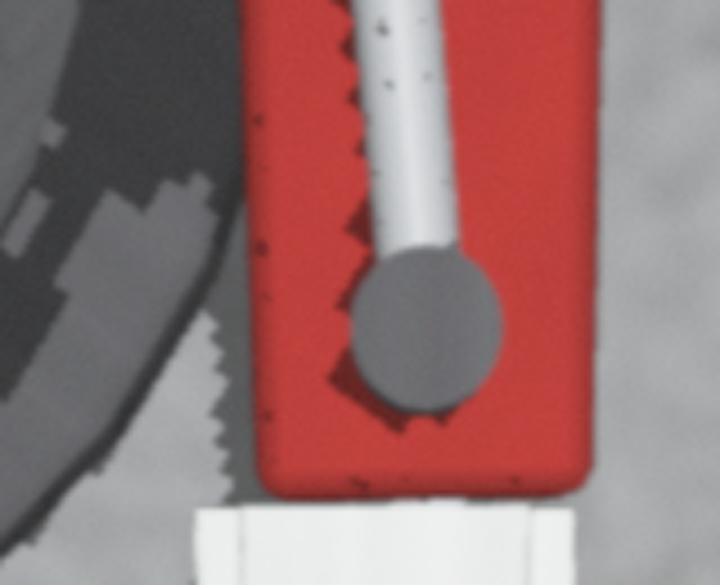

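Request:
move_arm(dp=[[0,0.006,0],[0,0.006,0.02],[0,0.006,0.04],[0,0.006,0.06],[0,0.006,0.08],[0,0.006,0.1],[0,0.006,0.12],[0,0.006,0.135],[0,0.006,0.135],[0,0.006,0.135]], angular=[[0,0,0],[0,0,0],[0,0,0],[0,0,0],[0,0,0],[0,0,0],[0,0,0],[0,0,0],[0,0,0],[0,0,0]], hand=[1,1,1,1,1,1,1,1,1,1])

```text
time: 43.9
tool_pos: [0.4233, -0.1262, 0.0713]
tool_rot: [1.874, 0.589, -1.876]
ft_force: [0.1, 0.7, -1.8]
gripper_width: 0.0227
```

Run:
```python
from arc import *
c=shot("wrist","w31");s()
```

```text
t 43.95 p [ 0.4234 -0.1261  0.0713] yaw -55.2 tilt x [-1.2e-03  7.0e-04 -1.0e+00] F [-0.3  0.4 -1.7] M [ 0.02  0.03 -0.  ] w 0.0228 q [ 0.31  0.52 -0.18  2.23  0.22  0.41 -1.01]
```

View pics/w31.png

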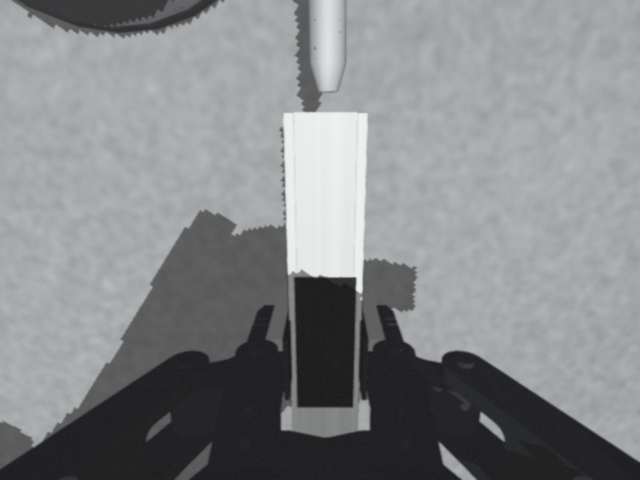

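Run:
```python
from arc import *
X=np.array([.9953,-.0972]);Y=np.array([.0972,.9953]);c0=np.array([.5293,.0544])
T=c0+.113*X+.018*Y;print(T)
mv([*T,.18],down(np.radians(84.4)))
```

```text
[0.6435185 0.0613318]
dp [-0.2721, -0.0711, -0.7193] ang [-1.5511, -0.0008, 0.0008] rows>= 13.0
```

Request:
move_arm(dp=[[-0.1,0,0.01],[-0.2,0,0.01],[-0.272,0,0],[-0.272,-0.01,-0.1],[-0.272,-0.02,-0.2],[-0.272,-0.03,-0.3],[-0.272,-0.04,-0.4],[-0.272,-0.05,-0.5],[-0.272,-0.06,-0.6],[-0.272,-0.071,-0.719]], angular=[[0,0,0],[0,0,0],[-0.1,0,0],[-0.2,0,0],[-0.3,0,0],[-0.4,0,0],[-0.5,0,0],[-0.6,0,0],[-0.7,0,0],[-0.8,0,0]], hand=[1,1,1,1,1,1,1,1,1,1])

```text
time: 45.2
tool_pos: [0.6439, 0.0615, 0.1796]
tool_rot: [0.986, 1.337, -0.989]
ft_force: [0.2, 0.2, -1.7]
gripper_width: 0.0229
```

Run:
```python
from arc import *
s();mv([.6435,.0613,.18],down(np.radians(84.4)))
```

```text
t 45.2 p [0.6439 0.0615 0.1796] yaw 17.05 tilt x [-0.0022  0.     -1.    ] F [ 0.2  0.2 -1.7] M [-0.01 -0.04  0.01] w 0.0229 q [ 0.17  0.65 -0.58  1.59  0.39  1.02 -0.22]
dp [-0.0011, -0.0011, 0.0003] ang [-0.7484, -0.0012, 0.0009] rows>= 6.3
```

Request:
move_arm(dp=[[0,0,0],[0,0,0],[0,0,0],[0,0,0],[0,0,0],[0,-0.001,0],[0,-0.001,0],[0,-0.001,0],[0,-0.001,0],[0,-0.001,0]], angular=[[-0.11,0,0],[-0.22,0,0],[-0.33,0,0],[-0.44,0,0],[-0.55,0,0],[-0.66,0,0],[-0.748,-0.001,0],[-0.748,-0.001,0],[-0.748,-0.001,0],[-0.748,-0.001,0]], hand=[1,1,1,1,1,1,1,1,1,1])

```text
time: 46.45
tool_pos: [0.6428, 0.061, 0.1798]
tool_rot: [0.082, 1.57, -0.083]
ft_force: [-0.6, -0.3, -1.4]
gripper_width: 0.0227
```

Run:
```python
from arc import *
c=shot("wrist","w32");s();c=shot("scene","s32"); crop(c,260,180,150,130,"s32c",5)
```

```text
t 46.5 p [0.6428 0.061  0.1799] yaw 84.03 tilt x [-3.e-04 -5.e-04 -1.e+00] F [ 0.6 -0.1 -1.4] M [-0. -0. -0.] w 0.0229 q [ 0.33  0.72 -0.88  1.59  0.6   1.12  0.77]
s32c scale 5
```

View pics/w32.png

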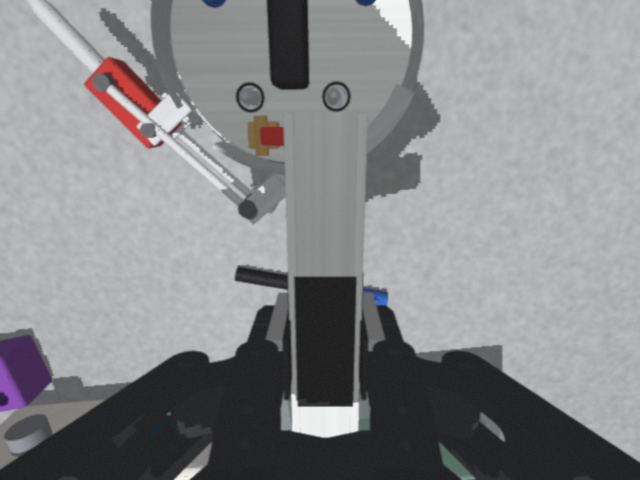

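View pics/s32c.png

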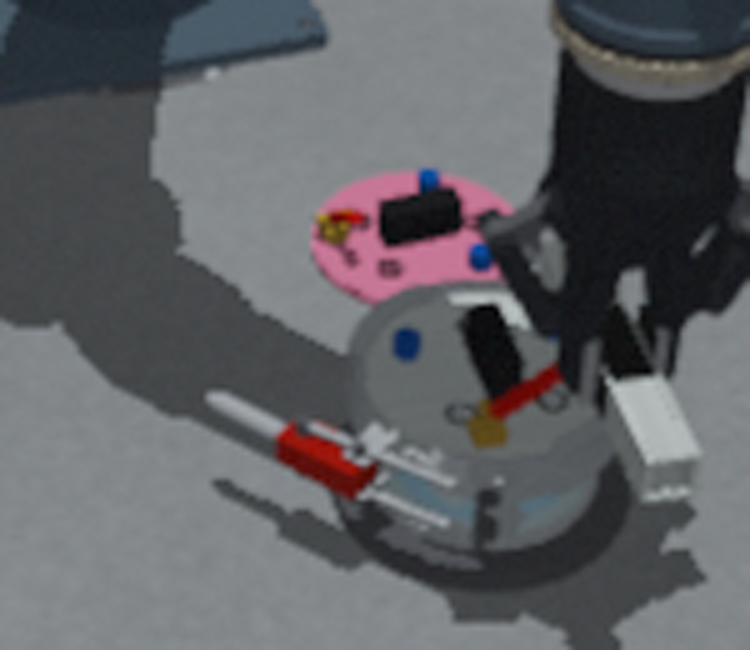

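Request:
move_arm(dp=[[0.04,0,0],[0.08,0,0],[0.1,0,0],[0.11,0,0],[0.12,0,0],[0.13,0,0],[0.14,0,0],[0.15,0,0],[0.158,0,0],[0.163,0,0]], angular=[[0,0,0],[0,0,0],[0,0,0],[0,0,0],[0,0,0],[0,0,0],[0,0,0],[0,0,0],[0,0,0],[0,0,0]], hand=[1,1,1,1,1,1,1,1,1,1])

```text
time: 47.8
tool_pos: [0.6427, 0.0606, 0.1143]
tool_rot: [0.08, 1.57, -0.082]
ft_force: [-0.0, 1.9, 0.3]
gripper_width: 0.0228
```

Run:
```python
from arc import *
c=shot("wrist","w33");s()
```

```text
t 47.85 p [0.6426 0.0605 0.114 ] yaw 84.09 tilt x [-1.e-03 -7.e-04 -1.e+00] F [-0.3  0.9 -0.7] M [ 0.19  0.03 -0.13] w 0.0229 q [ 0.31  0.79 -0.84  1.65  0.67  1.01  0.71]
```

View pics/w33.png

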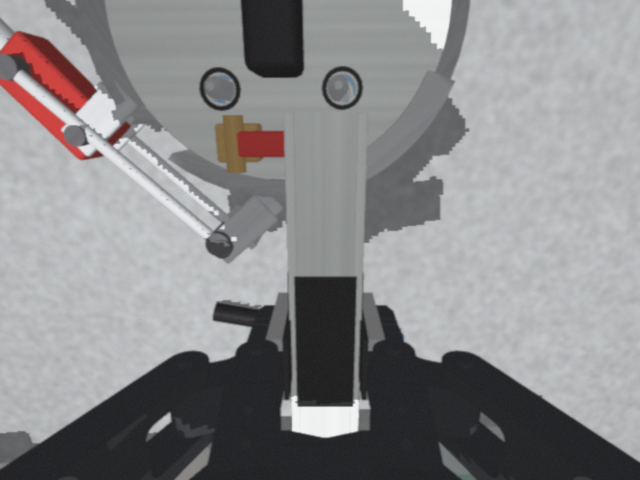

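Request:
move_arm(dp=[[0.002,0,0],[0.004,0,0],[0.006,0,0],[0.007,0,0],[0.007,0,0],[0.007,0,0],[0.007,0,0],[0.007,0,0],[0.007,0,0],[0.007,0,0]], angular=[[0,0,0],[0,0,0],[0,0,0],[0,0,0],[0,0,0],[0,0,0],[0,0,0],[0,0,0],[0,0,0],[0,0,0]], hand=[1,1,1,1,1,1,1,1,1,1])

```text
time: 49.1
tool_pos: [0.6428, 0.0608, 0.1119]
tool_rot: [0.081, 1.57, -0.081]
ft_force: [-1.9, -1.0, 3.6]
gripper_width: 0.0227
```

Run:
```python
from arc import *
s()
```

```text
t 49.1 p [0.6428 0.0608 0.1119] yaw 84.1 tilt x [-5.e-04 -4.e-04 -1.e+00] F [-1.9 -1.   3.6] M [-0.11  0.82  0.02] w 0.0227 q [ 0.31  0.79 -0.83  1.66  0.67  1.01  0.71]
```

Request:
move_arm(dp=[[0.001,0,0],[0.002,0,0],[0.004,0,0],[0.004,0,0],[0.004,0,0],[0.004,0,0],[0.004,0,0],[0.004,0,0],[0.004,0,0],[0.004,0,0]], angular=[[0,0,0],[0,0,0],[0,0,0],[0,0,0],[0,0,0],[0,0,0],[0,0,0],[0,0,0],[0,0,0],[0,0,0]], hand=[1,1,1,1,1,1,1,1,1,1])

```text
time: 50.35
tool_pos: [0.643, 0.0609, 0.1108]
tool_rot: [0.081, 1.569, -0.081]
ft_force: [-2.4, -1.1, 9.6]
gripper_width: 0.023
```

Run:
```python
from arc import *
s();mv([.6428,.0613,.18],down(np.radians(84.4)));
```

```text
t 50.35 p [0.643  0.0609 0.1108] yaw 84.1 tilt x [ 2.e-04 -4.e-04 -1.e+00] F [-2.4 -1.1  9.6] M [-0.27  1.25  0.04] w 0.023 q [ 0.31  0.79 -0.83  1.66  0.67  1.    0.71]
dp [-0.173, 0.0008, -0.0005] ang [-0.0034, 0.0002, 0.0003] rows>= 1.1
```

Request:
move_arm(dp=[[-0.05,0,0],[-0.1,0,0],[-0.15,0,0],[-0.2,0,0],[-0.22,0,0.1],[-0.22,0,0.15],[-0.22,0,0.15],[-0.22,0,0.15],[-0.22,0,0.15],[-0.22,0,0.15]], angular=[[0,0,0],[0,0,0],[0,0,0],[0,0,0],[0,0,0],[0,0,0],[0,0,0],[0,0,0],[0,0,0],[0,0,0]], hand=[1,1,1,1,1,1,1,1,1,1])

```text
time: 51.6
tool_pos: [0.7021, 0.0548, 0.1984]
tool_rot: [0.08, 1.57, -0.081]
ft_force: [0.4, -0.1, -2.4]
gripper_width: 0.0229
```

Run:
```python
from arc import *
c=shot("wrist","w34");s();c=shot("scene","s34"); crop(c,280,190,140,120,"s34c",5)
mv([.4979,-.4022,.20],down(np.radians(96.96)))
```

```text
t 51.65 p [0.7022 0.0547 0.1984] yaw 84.11 tilt x [-4.e-04 -5.e-04 -1.e+00] F [ 0.7 -0.7 -1.5] M [ 0.01 -0.01 -0.02] w 0.0231 q [ 0.3   0.78 -0.87  1.4   0.6   1.24  0.85]
s34c scale 5
dp [-0.0034, -1.1887, -0.3911] ang [-0.1428, -0.0002, 0.0003] rows>= 8.0
```

View pics/w34.png

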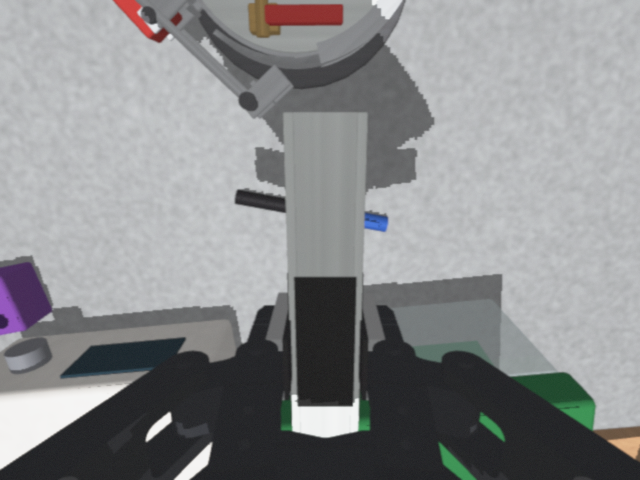

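View pics/s34c.png

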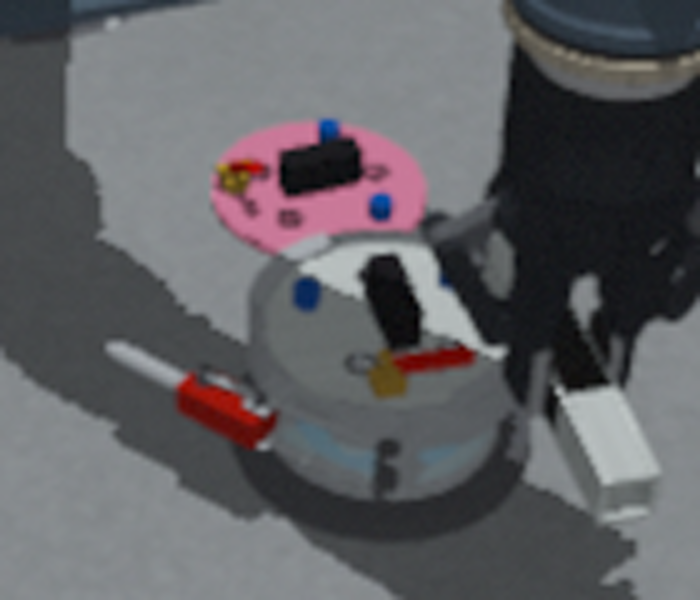

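Request:
move_arm(dp=[[0,-0.12,-0.04],[0,-0.24,-0.08],[0,-0.37,-0.12],[0,-0.5,-0.165],[0,-0.63,-0.21],[0,-0.76,-0.25],[0,-0.89,-0.295],[0,-1,-0.33],[0,-1,-0.36],[0,-1,-0.39]], angular=[[-0.015,0,0],[-0.03,0,0],[-0.05,0,0],[-0.065,0,0],[-0.08,0,0],[-0.1,0,0],[-0.12,0,0],[-0.14,0,0],[-0.143,0,0],[-0.143,0,0]], hand=[1,1,1,1,1,1,1,1,1,1])

```text
time: 52.95
tool_pos: [0.5058, -0.3264, 0.1985]
tool_rot: [-0.095, 1.569, 0.096]
ft_force: [0.3, 0.1, -2.6]
gripper_width: 0.0226
```

Run:
```python
from arc import *
s();mv([.4979,-.4022,.10],down(np.radians(96.96)))
```

```text
t 52.95 p [ 0.5058 -0.3264  0.1985] yaw 96.97 tilt x [-1.e-04  3.e-04 -1.e+00] F [ 0.3  0.1 -2.6] M [ 0.02  0.04 -0.01] w 0.0226 q [ 1.09  0.68 -1.    1.69  0.63  1.13  1.6 ]
dp [0.2461, -0.1857, -0.0425] ang [0.0001, -0.0, -0.0002] rows>= 2.0
```

Request:
move_arm(dp=[[0,-0.06,-0.014],[0,-0.12,-0.028],[0,-0.1857,-0.0425],[0.06,-0.1857,-0.0425],[0.12,-0.1857,-0.0425],[0.18,-0.1857,-0.0425],[0.246,-0.1857,-0.0425],[0.246,-0.1857,-0.0425],[0.246,-0.1857,-0.0425],[0.246,-0.1857,-0.0425]], angular=[[0,0,0],[0,0,0],[0,0,0],[0,0,0],[0,0,0],[0,0,0],[0,0,0],[0,0,0],[0,0,0],[0,0,0]], hand=[1,1,1,1,1,1,1,1,1,1])

```text
time: 54.2
tool_pos: [0.4991, -0.4028, 0.1015]
tool_rot: [-0.097, 1.567, 0.095]
ft_force: [0.2, 0.5, -1.5]
gripper_width: 0.023
```

Run:
```python
from arc import *
c=shot("wrist","w35");s();mv([.4979,-.4022,.039],down(np.radians(96.96)))
```

```text
t 54.25 p [ 0.4989 -0.403   0.1013] yaw 96.98 tilt x [ 0.001  -0.0013 -1.    ] F [ 0.2 -0.5 -2.2] M [ 0.   -0.    0.07] w 0.0227 q [ 1.12  0.83 -0.92  1.68  0.76  1.03  1.64]
dp [0.1557, 0.0024, -0.0024] ang [0.0002, 0.0005, 0.0009] rows>= 1.0
```

View pics/w35.png

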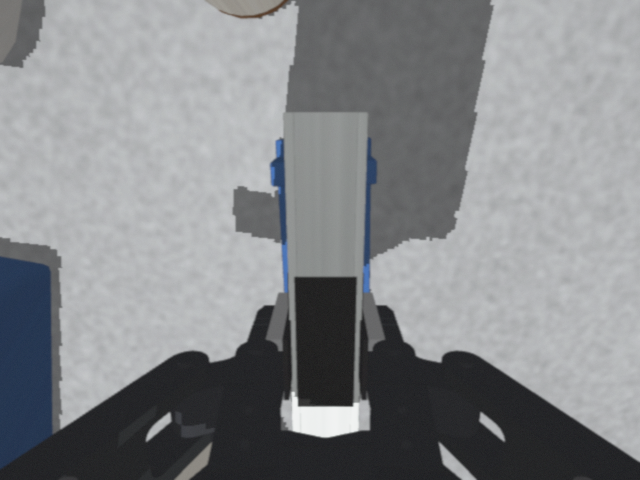

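Aligned over the cradle. Lower to z≈0.038, then release.

Request:
move_arm(dp=[[0.03,0.0025,-0.0025],[0.06,0.0025,-0.0025],[0.09,0.0025,-0.0025],[0.12,0.0025,-0.0025],[0.14,0.0025,-0.0025],[0.15,0.0025,-0.0025],[0.157,0.0025,-0.0025],[0.158,0.0025,-0.0025],[0.158,0.0025,-0.0025],[0.158,0.0025,-0.0025]], angular=[[0,0,0],[0,0,0],[0,0,0],[0,0,0],[0,0,0],[0,0,0],[0,0,0],[0,0,0],[0,0,0],[0,0,0]], hand=[1,1,1,1,1,1,1,1,1,1])

```text
time: 55.5
tool_pos: [0.4972, -0.4021, 0.0376]
tool_rot: [-0.096, 1.569, 0.095]
ft_force: [-3.7, 1.2, 6.1]
gripper_width: 0.0229
```

Run:
```python
from arc import *
c=shot("wrist","w36");s()
```

```text
t 55.55 p [ 0.4972 -0.4021  0.0376] yaw 96.97 tilt x [-2.e-04 -9.e-04 -1.e+00] F [-4.   2.1  6.3] M [0.4  0.53 0.07] w 0.0228 q [ 1.1   0.9  -0.86  1.72  0.84  0.93  1.57]
```

View pics/w36.png

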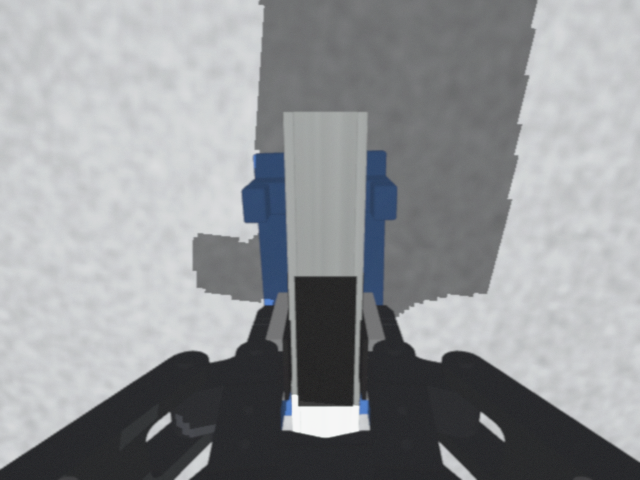

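Resting in the saddles as before. Release (limited opening), then rise.

Request:
move_arm(dp=[[0,0,0],[0,0,0],[0,0,0],[0,0,0],[-0.05,0,0],[-0.15,0,0],[-0.28,0,0],[-0.4,0,0],[-0.5,0,0],[-0.5,0,0]], angular=[[0,0,0],[0,0,0],[0,0,0],[0,0,0],[0,0,0],[0,0,0],[0,0,0],[0,0,0],[0,0,0],[0,0,0]], hand=[0.2,0,0,0,0,0,0,0,0,0])

```text
time: 56.8
tool_pos: [0.499, -0.4018, 0.2418]
tool_rot: [-0.099, 1.564, 0.093]
ft_force: [-0.2, -0.5, -1.4]
gripper_width: 0.0426
```

Run:
```python
from arc import *
c=shot("wrist","w37");s();c=shot("top","t37");c=shot("scene","s37")
crop(c,280,200,140,110,"s37c",5);crop(c,130,250,120,100,"s37b",5)
```

```text
t 56.85 p [ 0.4979 -0.4019  0.2394] yaw 96.98 tilt x [ 0.0024 -0.0025 -1.    ] F [-0.7 -0.8  0. ] M [-0.   -0.04 -0.03] w 0.0429 q [ 1.17  0.69 -1.01  1.53  0.61  1.25  1.76]
s37c scale 5
s37b scale 5
```

View pics/w37.png

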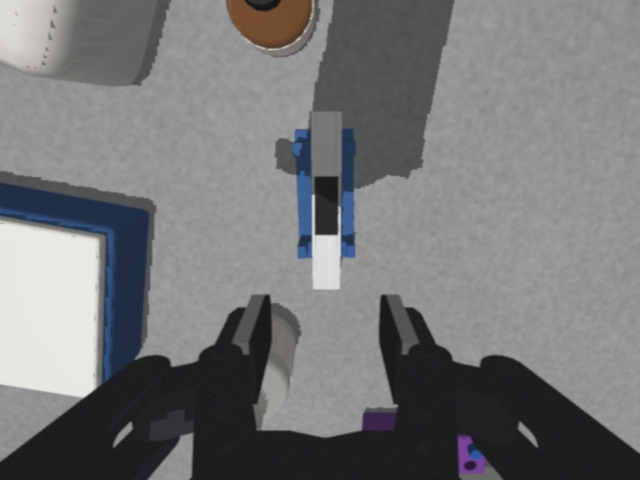

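View pics/t37.png

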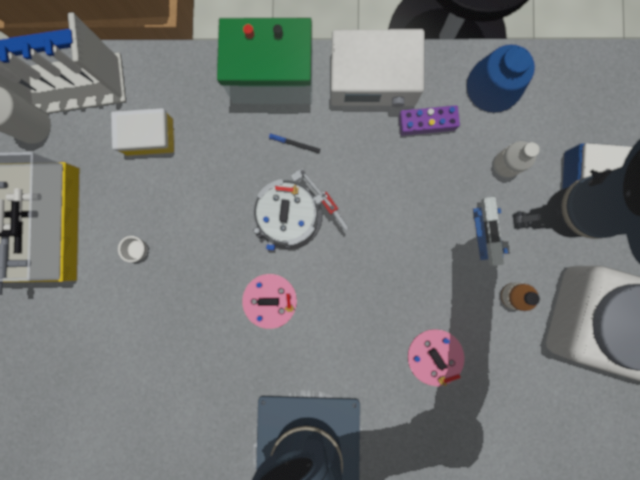

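View pics/s37c.png

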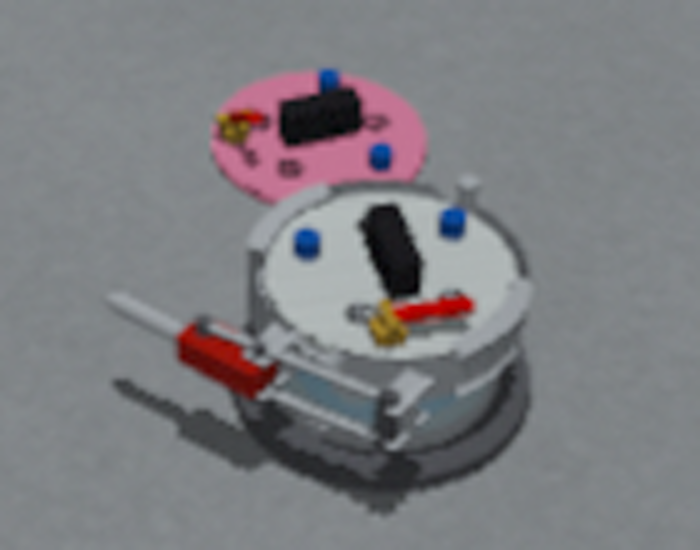

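View pics/s37b.png

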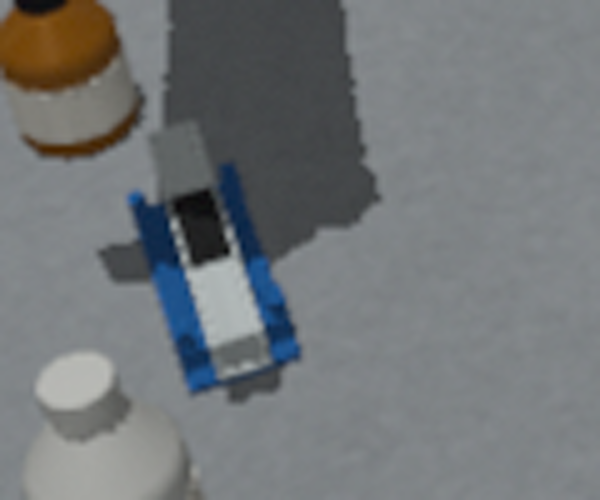

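Run:
```python
from arc import *
s();mv([.58,.03,.26],down(np.radians(84.4)));print(px(cams.capture("top"),[[283,210]],.1))
```

```text
t 56.95 p [ 0.4968 -0.4019  0.2368] yaw 96.98 tilt x [-1.1e-03 -4.0e-04 -1.0e+00] F [-0.8  0.5 -1. ] M [-0.03  0.04  0.  ] w 0.0427 q [ 1.17  0.69 -1.01  1.54  0.61  1.25  1.76]
dp [-0.0588, 1.0465, 0.3376] ang [0.1398, -0.0007, 0.0003] rows>= 7.0
[[0.52799284 0.05536405 0.1       ]]
```

Request:
move_arm(dp=[[-0.05,0.1,0.03],[-0.06,0.22,0.07],[-0.06,0.35,0.11],[-0.06,0.48,0.15],[-0.06,0.61,0.2],[-0.06,0.74,0.24],[-0.06,0.87,0.28],[-0.06,1,0.33],[-0.06,1,0.338],[-0.06,1,0.338]], angular=[[0.02,0,0],[0.03,0,0],[0.05,0,0],[0.07,0,0],[0.09,0,0],[0.11,0,0],[0.13,0,0],[0.14,0,0],[0.14,0,0],[0.14,0,0]], hand=[0,0,0,0,0,0,0,0,0,0])

```text
time: 58.25
tool_pos: [0.5827, 0.011, 0.2597]
tool_rot: [0.076, 1.572, -0.077]
ft_force: [-0.5, -0.1, 0.4]
gripper_width: 0.0427
```

Run:
```python
from arc import *
c=shot("wrist");c=shot("wrist","w38");s()
import pickle; pickle.dump(c,open("w38.pkl","wb"))
X=np.array([.9953,-.0972,0]);Y=np.array([.0972,.9953,0]);o=np.array([.5293,.0544,.07])
def tip(th,top=.003,l=.042):  # lever end top centre at elevation th
    e=np.radians(th); p=o+.047*X+(-.016)*Y+np.array([0,0,.022])
    return p+l*(np.cos(e)*Y+np.sin(e)*np.array([0,0,1]))+top*(-np.sin(e)*Y+np.cos(e)*np.array([0,0,1]))
for th in (0,5,10,35): print(th,proj(c,tip(th),c["st"]).round(1),proj(c,tip(th,l=0),c["st"]).round(1))
crop(c,200,80,240,200,"w38c",3.3)
```

```text
t 58.35 p [0.5826 0.0097 0.2599] yaw 84.26 tilt x [-0.002  -0.0011 -1.    ] F [ 0.6 -0.3 -0.4] M [-0.02  0.01  0.03] w 0.0428 q [ 0.5   0.57 -0.97  1.65  0.5   1.19  0.89]
0 [[412.  206.6]] [[355.6 206.7]]
5 [[412.5 207.7]] [[355.2 206.7]]
10 [[412.5 208.8]] [[354.9 206.7]]
35 [[405.7 214.1]] [[353.2 206.6]]
w38c scale 3.3
```

View pics/w38c.png

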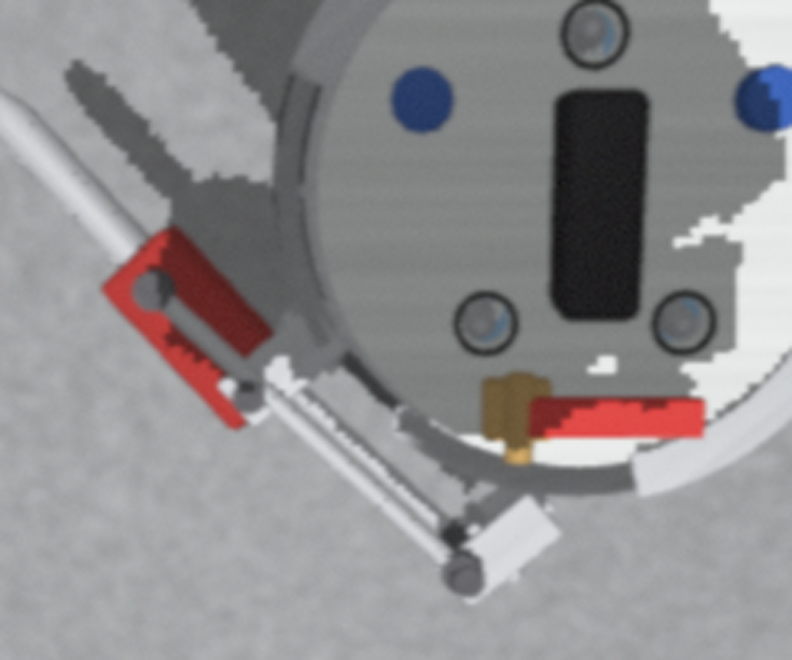

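View pics/w38.png

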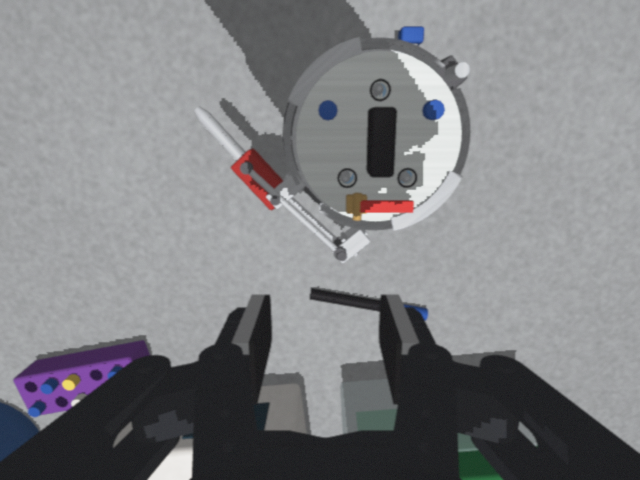

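Run:
```python
from arc import *
import pickle; c=pickle.load(open("w38.pkl","rb"))
f=lambda u,v:[200+u/3.3,80+v/3.3]
P=px(c,[[200,109],f(128,252),f(248,395)],.066,c["st"]); 
for i in(1,2):
    d=P[0]-P[i];print(np.degrees(np.arctan2(d[1],d[0]))+61.4)
s()
```

```text
-86.74513068980383
-86.38081810912232
t 58.35 p [0.5826 0.0097 0.2599] yaw 84.26 tilt x [-0.002  -0.0011 -1.    ] F [ 0.6 -0.3 -0.4] M [-0.02  0.01  0.03] w 0.0428 q [ 0.5   0.57 -0.97  1.65  0.5   1.19  0.89]
```

Lever at about 86.5° (the stop is at 86°), vent flat, bar in its cradle, robot clear of everything. Handing in.

```bash
python3 -c "
from station import ticket
print(ticket.finish_job())"
```

```text
the job is handed in; nothing more can be done
None
```

The reactor is ready to run and the job is handed in, at about 58 s on the robot's clock. I found two culture plates on the bench and no third.

1. **Plates and head:** Both plates went down over the rods. The head plate followed with its vent lever up, and the pictures show each part home.
2. **Clamp lever:** I slid the bar onto the stub up to the shoulder and threw the lever past its dead point. Pressing on a little made the force rise from about 7 to 17 N at the stop. The lever stayed put when I slid the bar off.
3. **Vent lever:** I pressed it down with the underside of the bar, up to about 11 N against its stop. This was after the clamp lever had locked.
4. **Bar:** I put it back in the blue cradle.

**Last checks:**
- The final wrist picture puts the clamp lever at about 86.5° from open, against a stop at 86°.
- The vent lever lies level in that picture.
- The bar sits in both saddles.
- The pink look-alikes and the other things on the bench look unmoved.

One reading disagreed for a while. During the throw I estimated the lever at about 84° from its tilt against the bar. That was within my measuring error and already past the dead point at 79°. No check failed.

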